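# Clamp the ceramic sample and hold the spring-nosed probe square on its ringed spot

## Robot

A 7-joint arm with a two-finger parallel gripper is mounted at the origin on the work surface. World frame = base frame: x ahead of the robot, y to its left, z up, the work surface at z = 0. Lengths are in mm, angles in rad, forces in N, time in s.
With the tool pointing down it reaches from about 425 to 925 mm from the base axis. Payload 6.8 kg.
Tool frame: the origin (TCP) lies at the very end of the fingers, on their centre line; the grasp point (between the pads) lies 19 mm behind it; z points along the fingers, y is the line along which they close (so a half turn about z gives the same grasp; the last joint's range is limited). The gripper opens to 88 mm and grips with 3 to 60 N. Pads are 20 mm wide; open, the fingers measure 115 mm over their backs; the gripper's body (75 mm by 178 mm) begins 61 mm behind the grasp point.
Start: joints at [1.03, 0.477, 0.022, 1.555, -0.011, 1.109, -0.083], TCP at [283.116, -612.775, 222.664] pointing down, gripper open.
Joint ranges: [-2.96, 2.96], [-0.34, 2.1], [-1.41, 1.46], [0.24, 2.44], [-1.37, 4.51], [0.17, 1.92], [-2.96, 2.96]. Speed limits (rad/s): [2.39, 2.39, 3.14, 3.14, 3.14, 3.14, 3.14].

## Interface

Orientations are given as a unit quaternion [x, y, z, w].
In Python, from rig import ctrl, cams gives the robot as it stands.
- The arm moves only by the tool drive_tool, never from a script. Its argument "moves" is a list of rows, each an object with "slide": the shift along the world's x, y, z each as a share of 40 mm, from -1 to 1, a list of three; "twist": the turn about the world's z as a share of 4 degrees, from -1 to 1; "grip": the opening, from 0 (shut) to 1 (fully open). A call has exactly 10 rows; each row shifts and turns the commanded pose from where the row before left it; what a row does not reach is not made up. A row lasts 1/12 s, in which the tool goes at most 41.7 mm and 7.16 degrees, less where a joint would pass 70% of its speed; a pose out of reach is approached as far as the arm can. A call with a number of a shift or a turn outside -1 to 1 is refused whole. A call with a gripper value outside its range is refused whole. The fingers move at their own pace and stop on an object; "force" is the grip in N (left out, the last holds). Time passes only in rows, so rows that do not move let the fingers close, or fill a call up. It gives the time, the measured TCP pose, the force, the opening and the grip force at its end, in the units of the state.
- ctrl.observe(): the state, without advancing time (a new reading comes with each control period).
- cams.capture(name): name is "scene" or "top"; returns a dict with "frame" (480x640x3 uint8, red, green, blue), "fovy" (degrees; the focal length in pixels is half the picture's height over the tangent of half this angle, whatever the lens; pixels are square), "cx", "cy" (the principal point, pixels), "camera_from_world" (4x4, takes a point from world to camera coordinates). Camera axes: x right, y down, z forward; pixel columns grow to the right and rows downward; lengths in mm; the calibration is good to about 2 mm. A picture is of the moment at which its call begins. There is no depth.
- ctrl.finish_job(): hands the job in; it is judged then, once.
The state is a dict: "time_s": time; "joint_pos": joint angles; "joint_vel": joint speeds; "tau": joint torques, N m; "eef_pos": TCP position; "tcp_rot": TCP orientation; "contact_force": force on the tool from outside, world axes, zero at the start; "torque": the same for the moment, N m; "finger_gap": finger opening in mm; "finger_force": force on a finger pad.
Only numpy, scipy, OpenCV 4.12 (cv2) and the standard library are available. Lean on these libraries where they do the work, as an engineer would, in place of code of your own. Each camera call takes 0.05 s, during which the arm holds its last target. There are 200 camera calls.

## Task

Turn the crank of the sample clamp clockwise until its jaw grips the ceramic sample block firmly against the fixed jaw. Then lift the hand probe out of its stand and set its nose inside the ring on the block's sloping face, holding the probe square to that face and pressing lightly so that the spring nose is pushed in about halfway. Finish like that, still holding the probe on the spot in the gripper, and leave the bottle, the computer mouse and the cuvette rack alone.

Things in the scene. Friction and masses are not known exactly. Their poses are not given: they have to be found in the camera images.
- clamp: Fixed clamp: grey base 84 x 196 mm, 12 thick; steel bed top 18 mm up; two steel jaws 60 mm long (x), 38 mm high; grey gear housing 40 mm high with the crank. Place and yaw vary. Origin on the table under the middle of a clamped sample; +x away from the robot (within 20 degrees), +y from the fixed jaw (robot's right, gripping face at y = -20 mm) to the moving jaw and the crank.
- jaw: Moving jaw: a steel plate 60 mm long, 8 mm thick, top 38 mm above the table, sprung on a steel carrier 6 mm behind it (4 N at first, then 4 N per mm, 6 mm of give), so that the grip builds up gradually. Origin at table height under its gripping face; axes as the clamp's. The crank drives the carrier towards the clamp's -y, 6 mm per radian.
- crank (a joint): Crank angle, rad: 0 with jaws wide open (58 mm apart), grows clockwise seen from above, closing them 6 mm per rad. Starts at 0 to 1.3; the jaw meets the 40 mm wide sample at about 3.0 and from there its springs yield; a firm grip (about 18 N) is at about 3.6, hard stop at 4.3. Takes about 3 N at the knob to turn, 5 to 7 N when gripping. Stays where it is left.
- crank_knob (a point): On the axis of the crank's upright round black knob, 74 mm above the table. Knob 20 mm in diameter, from 52 to 88 mm above the table, 45 mm from the crank's axis, circling it at constant height; it spins freely on its pin, so a fixed grip can follow the circle. The flat steel crank arm is right below it, top 51 mm above the table.
- crank_axis (a point): Point on the crank's fixed upright axis, 74 mm above the table, 120 mm from the clamp's origin along the clamp's +y. At crank angle 0 the knob lies from here along the clamp's +y.
- sample: Loose white ceramic wedge block, 70 mm long (x), 40 mm wide (y, the gripped width), 0.3 kg, on the bed between the jaws with some mm of play; clamping slides it to y = 0 of the clamp. Its upper face slopes 20 degrees, low at its -x end (24 mm, towards the robot), high at its +x end (50 mm). Origin at the centre of its underside.
- spot (a point): Centre of the thin dark ring (inner diameter 20 mm, outer 23 mm) drawn on the sloping face, 37 mm above the block's underside at mid-length and mid-width. Its z axis is the outward normal of the sloping face, its y axis runs along the block's width.
- probe: Loose pen-shaped probe, 165 mm long, 0.14 kg. Origin on its axis at the nose end (nose out); z up the barrel. From there: nose 8 mm dia to 18 mm, steel front 22 dia to 75, black collar 39 dia to 83, smooth white grip barrel 26 dia to 161. Starts upright, hung by its collar on the stand's rim, origin 10 mm above the table; raise it over 80 mm to clear.
- nose (a joint): How far the spring nose is pushed into the probe, m: 0 fully out, 0.012 fully in. The spring starts at 1 N and adds 0.4 N per mm, about 3.4 N at half travel.
- nose_tip (a point): Middle of the nose's flat end (moves with the nose).
- stand: Fixed upright grey tube, outer diameter 52 mm, bore 29 mm, 85 mm high, that holds the probe. Origin at its foot on the table, on its axis.
- bottle: Loose glass bottle, 60 mm in diameter, 110 mm tall. Bystander. Origin at the centre of its underside.
- mouse: Loose black computer mouse, 105 x 60 x 33 mm. Bystander. Origin at the centre of its underside.
- rack: Loose grey cuvette rack, an open box 60 x 120 x 35 mm with dividers. Bystander. Origin at the centre of its underside.
Things that resemble listed ones, but are neither listed nor needed, are in the scene too. There is more than one size of the probe; the job needs the middle-sized.

How it is judged (in metres and radians):
On the way, in this order (a step that is already met when the one before it is completed fails the run):
1. the jaw grips the sample (contact force between jaw and sample above 7 N), for 0.3 s.
2. the probe is lifted out of its stand by the fingers (contact force between jaw and sample above 7 N and height (world z) of probe above 0.075 m and contact force between the fingers and probe above 1 N), for 0.2 s.
At the end, for the whole second after the job is handed in: Sample gripped (jaw force over 7 N) and within 3 mm of its place against the fixed jaw; probe held in the fingers at rest, nose tip within 6 mm of the ring's centre, axis within 8 degrees of the face's normal, nose pushed in 2.5 to 9.5 mm of 12, contact force 0.8 to 10 N (contact force between jaw and sample above 7 N and y of sample in the frame of clamp between -0.003 and 0.003 m and contact force between the fingers and probe above 1 N and distance between nose_tip and spot below 0.006 m and angle between the z axis of probe and the z axis of spot, either way round below 0.14 rad and height (world z) of probe above 0.03 m and value of joint nose between 0.0025 and 0.0095 m and contact force between probe and sample between 0.8 and 10 N and linear speed of probe below 0.02 m/s); the arm keeps its last pose, push and grip.
It fails at once if the glass bottle is moved by more than 25 mm (distance of bottle from where it was at the start of the episode above 0.025 m).
It fails at once if the computer mouse is moved by more than 25 mm (distance of mouse from where it was at the start of the episode above 0.025 m).
It fails at once if the cuvette rack is moved by more than 25 mm (distance of rack from where it was at the start of the episode above 0.025 m).
It also fails if it takes over 72 s, if anything falls off the work surface, if the arm or the gripper's body presses on something with over 40 N, if the wrist force passes 120 N, or if a joint passes its speed limit or range.

## Working session

There is one attempt and no reset: what is moved stays moved. The work goes in short steps, Python scripts to look and compute and a tool call to move; the robot and the scene stay as the last step left them, time stands still between calls to the robot, and variables do not carry over. Pictures are saved under pics/ and viewed, at most 11 in all, crops included, and the job is handed in when it is done.

Besides the shell and the picture viewer there is one more tool, called after ">>>" as name(argument=value, ...) on one line, values as JSON. drive_tool: Moves the arm, as the interface text tells. Its arguments: {"type":"object","properties":{"moves":{"type":"array","items":{"type":"object","properties":{"slide":{"type":"array","items":{"type":"number","minimum":-1,"maximum":1}},"twist":{"type":"number","minimum":-1,"maximum":1},"grip":{"type":"number"}}}},"force":{"type":"number"}},"required":["moves"]}

```bash
mkdir -p pics; ls
cat > h.py <<'E'
import numpy as np, cv2
from rig import ctrl, cams
def cap(n,f=None):
    c=cams.capture(n)
    if f: cv2.imwrite('pics/'+f,c['frame'][...,::-1])
    return c
def foc(c): return c['frame'].shape[0]/2/np.tan(np.radians(c['fovy'])/2)
def ray(c,u,v):
    T=np.array(c['camera_from_world']);R,t=T[:3,:3],T[:3,3]
    d=R.T@np.array([(u-c['cx'])/foc(c),(v-c['cy'])/foc(c),1]);return -R.T@t,d
def plane(c,u,v,z):
    o,d=ray(c,u,v);return o+d*(z-o[2])/d[2]
def proj(c,p):
    T=np.array(c['camera_from_world']);q=T[:3,:3]@np.array(p)+T[:3,3]
    return np.array([c['cx']+foc(c)*q[0]/q[2],c['cy']+foc(c)*q[1]/q[2]])
def tri(ca,pa,cb,pb):
    o1,d1=ray(ca,*pa);o2,d2=ray(cb,*pb)
    s=np.linalg.lstsq(np.c_[d1,-d2],o2-o1,rcond=None)[0]
    a,b=o1+s[0]*d1,o2+s[1]*d2;return (a+b)/2,np.linalg.norm(a-b)
E
python3 - <<'E'
from h import *
np.set_printoptions(precision=3,suppress=True)
for n in('scene','top'):
    c=cap(n,n+'0.png');print(n,c['fovy'],c['cx'],c['cy']);print(np.array(c['camera_from_world']))
print({k:v for k,v in ctrl.observe().items()})
E
```

```text
pics
scene 52.36680848892194 319.60176901392725 227.42933265232602
[[  -0.008    1.      -0.015   55.93 ]
 [   0.769   -0.004   -0.64  -394.063]
 [  -0.64    -0.016   -0.769 1422.441]
 [   0.       0.       0.       1.   ]]
top 44.70138646719603 325.8679558654687 242.44471299232376
[[  -0.01    -1.       0.013  -53.734]
 [  -0.99     0.008   -0.144  564.029]
 [   0.144   -0.014   -0.99  1325.902]
 [   0.       0.       0.       1.   ]]
{'time_s': 0.1, 'joint_pos': array([ 1.03 ,  0.478,  0.022,  1.556, -0.012,  1.109, -0.083]), 'joint_vel': array([-0.001, -0.003,  0.001, -0.002, -0.001,  0.001,  0.   ]), 'tau': array([  0.004, -58.409,   1.54 , -27.331,  -0.054,   0.013,   0.   ]), 'eef_pos': array([ 282.863, -612.296,  221.797]), 'tcp_rot': array([ 0.977,  0.215, -0.   , -0.001]), 'contact_force': array([-0.112,  0.084,  0.58 ]), 'torque': array([ 0.013, -0.015, -0.007]), 'finger_force': 0.0, 'finger_gap': 87.781750078018}
```

View pics/top0.png

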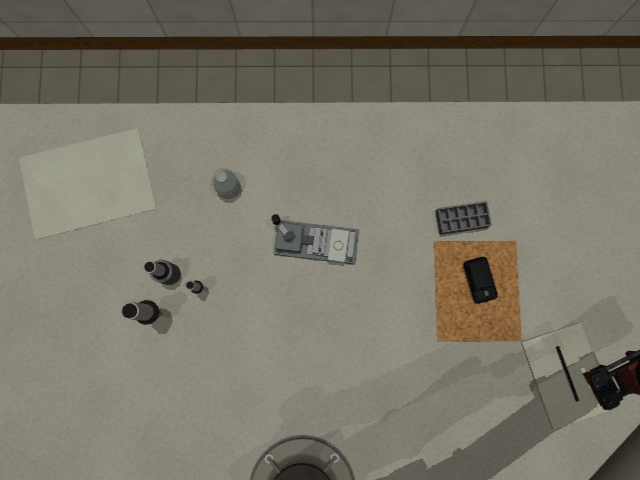

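View pics/scene0.png

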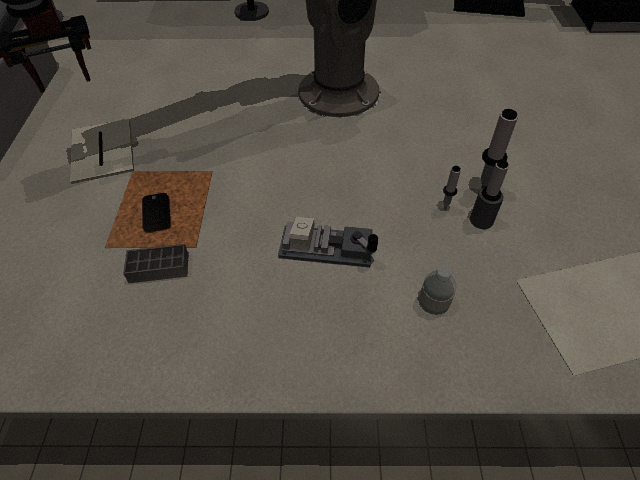

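Run:
```python
import cv2,numpy as np
t=cv2.imread('pics/top0.png');s=cv2.imread('pics/scene0.png')
r=lambda a,k:cv2.resize(a,None,fx=k,fy=k,interpolation=cv2.INTER_CUBIC)
A=r(t[205:275,265:365],4);B=r(t[250:330,115:215],4)
C=r(s[210:270,270:385],3.478);D=r(s[100:235,430:530],3)
im=np.zeros((600,800,3),np.uint8)
im[:280,:400]=A;im[280:600,:400]=B;im[:208,400:800]=C[:208,:400]
d=r(s[100:235,430:530],2.85);im[212:212+d.shape[0],400:400+d.shape[1]]=d
cv2.imwrite('pics/z1.png',im)
```

```text
(no output)
```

View pics/z1.png

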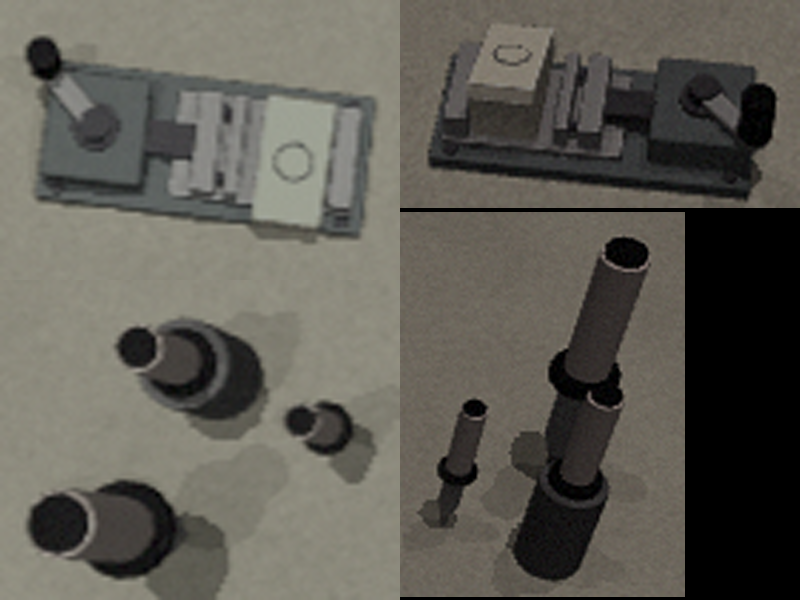

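Run:
```python
from h import *
np.set_printoptions(precision=1,suppress=True)
t=cap('top');s=cap('scene')
tp=lambda u,v:(265+u/4-.4,205+v/4-.4); bp=lambda u,v:(115+u/4-.4,250+(v-280)/4-.4)
sp=lambda u,v:(270+u/3.478-.4,210+v/3.478-.4); dp=lambda u,v:(430+u/2.85-.4,100+(v-212)/2.85-.4)
print('corners z12',[plane(t,*tp(*p),12) for p in((68,62),(375,97),(357,237),(38,200))])
print('ring z55',plane(t,*tp(293,161),55), tri(t,tp(293,161),s,sp(113,55)))
print('hub z',plane(t,*tp(97,126),58),tri(t,tp(97,124),s,sp(302,90)))
print('knob top z88',plane(t,*tp(43,49),88),'scene',plane(s,*sp(362,93),88))
print('probe top z171',plane(t,*bp(138,348),171),plane(s,*dp(205,397),171),tri(t,bp(138,348),s,dp(205,397)))
print('stand rim z85', plane(t,*bp(187,365),85))
print('large',plane(t,*bp(62,524),210),tri(t,bp(62,524),s,dp(226,253)),'small',tri(t,bp(300,418),s,dp(75,408)))
# jaws: moving jaw faces
print('sampleTL,TR,BL,BR',[plane(t,*tp(*p),z) for p,z in(((268,94),68),((335,102),68),((252,218),42),((322,228),42))])
print('jaw line left edge/right', [plane(t,*tp(*p),38) for p in((262,96),(248,216),(240,95),(225,213))])
b=cv2.inRange(t['frame'],(0,0,0),(45,45,45))
print('bottle',plane(t,226,178,110),'rack',plane(t,463,218,35))
```

```text
corners z12 [array([622.9,  46.4,  12. ]), array([ 600.1, -137.8,   12. ]), array([ 515.7, -125.5,   12. ]), array([539.5,  64.2,  12. ])]
ring z55 [555.6 -86.5  55. ] (array([555.2, -87. ,  58.3]), np.float64(1.244631092912094))
hub z [576.6  26.8  58. ] (array([578.5,  26.3,  53. ]), np.float64(1.4927028659959425))
knob top z88 [616.4  55.9  88. ] scene [609.   56.8  88. ]
probe top z171 [496.6 313.9 171. ] [493.7 312.  171. ] (array([496.1, 312. , 173.4]), np.float64(2.374710925886429))
stand rim z85 [495.9 311.1  85. ]
large [404.1 337.7 210. ] (array([403.6, 332.8, 225.3]), np.float64(0.06675021344603323)) small (array([461.9, 236.1, 131.2]), np.float64(2.091802478327263))
sampleTL,TR,BL,BR [array([592.9, -72.2,  68. ]), array([ 587.9, -110.7,   68. ]), array([524.1, -62.6,  42. ]), array([ 517.9, -103.4,   42. ])]
jaw line left edge/right [array([596.8, -69.4,  38. ]), array([525.8, -60.4,  38. ]), array([597.5, -56.4,  38. ]), array([527.7, -47. ,  38. ])]
bottle [702.2 165.6 110. ] rack [ 620.3 -385.3   35. ]
```

>>> drive_tool(moves=[{"slide":[0.4,0.84,0],"twist":-1,"grip":1},{"slide":[0.4,0.84,0],"twist":-1,"grip":1},{"slide":[0.4,0.84,0],"twist":-1,"grip":1},{"slide":[0.4,0.84,0],"twist":-1,"grip":1},{"slide":[0.4,0.84,0],"twist":-1,"grip":1},{"slide":[0.4,0.84,0],"twist":-1,"grip":1},{"slide":[0.4,0.84,0],"twist":-1,"grip":1},{"slide":[0.4,0.84,0],"twist":-1,"grip":1},{"slide":[0.4,0.84,0],"twist":0,"grip":1},{"slide":[0.4,0.84,0],"twist":0,"grip":1}])

```text
time_s: 1.03
eef_pos: [443.5, -275.0, 222.8]
tcp_rot: [0.998, -0.063, 0.0, 0.0]
contact_force: [0.9, -0.4, 0.0]
finger_gap: 88.2
finger_force: 0.0
```

>>> drive_tool(moves=[{"slide":[0.42,0.82,-0.2],"twist":0,"grip":0.7},{"slide":[0.42,0.82,-0.2],"twist":0,"grip":0.7},{"slide":[0.42,0.82,-0.2],"twist":0,"grip":0.7},{"slide":[0.42,0.82,-0.2],"twist":0,"grip":0.7},{"slide":[0.42,0.82,-0.2],"twist":0,"grip":0.7},{"slide":[0.42,0.82,-0.2],"twist":0,"grip":0.7},{"slide":[0.42,0.82,-0.2],"twist":0,"grip":0.7},{"slide":[0.42,0.82,-0.2],"twist":0,"grip":0.7},{"slide":[0.42,0.82,0],"twist":0,"grip":0.7},{"slide":[0.42,0.82,0],"twist":0,"grip":0.7}])

```text
time_s: 1.87
eef_pos: [611.2, 52.7, 157.9]
tcp_rot: [0.998, -0.063, -0.001, 0.0]
contact_force: [0.4, -0.5, -0.4]
finger_gap: 61.6
finger_force: 0.0
```

Run:
```python
from h import *
c=cap('scene');o=ctrl.observe();print(o['eef_pos'],o['tcp_rot'],o['contact_force'])
im=cv2.resize(c['frame'][150:270,270:430],None,fx=5,fy=5,interpolation=cv2.INTER_CUBIC)[...,::-1].copy()
p=np.array(o['eef_pos'])
for q,col in((p,(0,0,255)),(p*[1,1,0]+[0,0,88],(0,255,0)),(np.array([577,26.5,53]),(255,0,0))):
    u=(proj(c,q)-[270,150]+.4)*5;print(u);cv2.circle(im,tuple(int(x) for x in u),4,col,-1)
cv2.imwrite('pics/z2.png',im)
```

```text
[613.99182075  62.41895065 158.5393662 ] [ 9.98281132e-01 -5.85257258e-02  9.46716720e-04 -2.93681630e-03] [3.62677496 6.16996787 1.24748949]
[549.74631722 325.35061432]
[535.49076278 443.50791426]
[436.40028525 426.49346637]
```

View pics/z2.png

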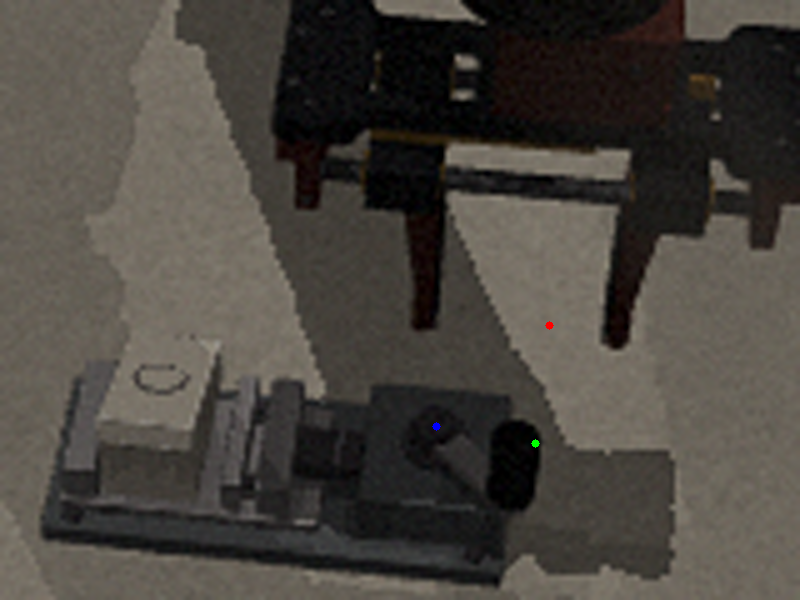

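>>> drive_tool(moves=[{"slide":[0,0,0]},{"slide":[0,0,0]},{"slide":[0,0,0]},{"slide":[0,0,-0.2]},{"slide":[0,0,-0.3]},{"slide":[0,0,-0.3]},{"slide":[0,0,-0.3]},{"slide":[0,0,-0.2]},{"slide":[0,0,0]},{"slide":[0,0,0]}])

```text
invalid input at $.moves[0]: expected keys slide, twist, grip
```

>>> drive_tool(moves=[{"slide":[0,0,0],"twist":0,"grip":0.7},{"slide":[0,0,0],"twist":0,"grip":0.7},{"slide":[0,0,-0.2],"twist":0,"grip":0.7},{"slide":[0,0,-0.3],"twist":0,"grip":0.7},{"slide":[0,0,-0.3],"twist":0,"grip":0.7},{"slide":[0,0,-0.3],"twist":0,"grip":0.7},{"slide":[0,0,-0.2],"twist":0,"grip":0.7},{"slide":[0,0,0],"twist":0,"grip":0.7},{"slide":[0,0,0],"twist":0,"grip":0.7},{"slide":[0,0,0],"twist":0,"grip":0.7}])

```text
time_s: 2.75
eef_pos: [611.4, 51.3, 106.8]
tcp_rot: [0.998, -0.063, 0.0, -0.0]
contact_force: [-0.3, 0.4, -1.0]
finger_gap: 61.4
finger_force: 0.0
```

>>> drive_tool(force=30, moves=[{"slide":[0,0.1,-0.25],"twist":0,"grip":0.7},{"slide":[0,0,-0.3],"twist":0,"grip":0.7},{"slide":[0,0,-0.3],"twist":0,"grip":0.7},{"slide":[0,0,-0.3],"twist":0,"grip":0.7},{"slide":[0,0,-0.1],"twist":0,"grip":0.7},{"slide":[0,0,0],"twist":0,"grip":0.7},{"slide":[0,0,0],"twist":0,"grip":0.1},{"slide":[0,0,0],"twist":0,"grip":0.1},{"slide":[0,0,0],"twist":0,"grip":0.1},{"slide":[0,0,0],"twist":0,"grip":0.1}])

```text
time_s: 3.58
eef_pos: [611.6, 55.3, 57.3]
tcp_rot: [0.998, -0.063, 0.001, -0.0]
contact_force: [-0.1, -0.2, 1.1]
finger_gap: 38.3
finger_force: 0.0
```

Run:
```python
from h import *
o=ctrl.observe();print(o['eef_pos'],o['contact_force'],o['finger_gap'],o['finger_force'])
C=np.array([577,26.5]);th0=np.radians(40)
g=o['eef_pos'][:2]
# clockwise steps of 0.145 rad
N=21;ths=th0-np.arange(0,N)*0.145
P=C+45*np.c_[np.cos(ths),np.sin(ths)]
print(np.round(np.c_[ths,P,np.r_[[[0,0]],np.diff(P,axis=0)/40]],3))
```

```text
[611.57572996  55.27118461  57.27548964] [-0.11837993 -0.17891841  1.11567737] 38.3343553097679 0.0
[[ 6.98000e-01  6.11472e+02  5.54250e+01  0.00000e+00  0.00000e+00]
 [ 5.53000e-01  6.15290e+02  5.01410e+01  9.50000e-02 -1.32000e-01]
 [ 4.08000e-01  6.18304e+02  4.43600e+01  7.50000e-02 -1.45000e-01]
 [ 2.63000e-01  6.20451e+02  3.82050e+01  5.40000e-02 -1.54000e-01]
 [ 1.18000e-01  6.21686e+02  3.18040e+01  3.10000e-02 -1.60000e-01]
 [-2.70000e-02  6.21984e+02  2.52910e+01  7.00000e-03 -1.63000e-01]
 [-1.72000e-01  6.21337e+02  1.88040e+01 -1.60000e-02 -1.62000e-01]
 [-3.17000e-01  6.19760e+02  1.24780e+01 -3.90000e-02 -1.58000e-01]
 [-4.62000e-01  6.17285e+02  6.44700e+00 -6.20000e-02 -1.51000e-01]
 [-6.07000e-01  6.13965e+02  8.37000e-01 -8.30000e-02 -1.40000e-01]
 [-7.52000e-01  6.09869e+02 -4.23500e+00 -1.02000e-01 -1.27000e-01]
 [-8.97000e-01  6.05083e+02 -8.66200e+00 -1.20000e-01 -1.11000e-01]
 [-1.04200e+00  5.99707e+02 -1.23510e+01 -1.34000e-01 -9.20000e-02]
 [-1.18700e+00  5.93855e+02 -1.52240e+01 -1.46000e-01 -7.20000e-02]
 [-1.33200e+00  5.87650e+02 -1.72220e+01 -1.55000e-01 -5.00000e-02]
 [-1.47700e+00  5.81221e+02 -1.83020e+01 -1.61000e-01 -2.70000e-02]
 [-1.62200e+00  5.74703e+02 -1.84410e+01 -1.63000e-01 -3.00000e-03]
 [-1.76700e+00  5.68233e+02 -1.76380e+01 -1.62000e-01  2.00000e-02]
 [-1.91200e+00  5.61948e+02 -1.59080e+01 -1.57000e-01  4.30000e-02]
 [-2.05700e+00  5.55978e+02 -1.32880e+01 -1.49000e-01  6.50000e-02]
 [-2.20200e+00  5.50450e+02 -9.83300e+00 -1.38000e-01  8.60000e-02]]
```

>>> drive_tool(force=30, moves=[{"slide":[0,0,0],"twist":0,"grip":0.1},{"slide":[0,0,0],"twist":0,"grip":0.1},{"slide":[0,0,0],"twist":0,"grip":0.1},{"slide":[0,0,0],"twist":0,"grip":0.1},{"slide":[0,0,0],"twist":0,"grip":0.1},{"slide":[0,0,0],"twist":0,"grip":0.1},{"slide":[0.1,-0.13,0],"twist":0,"grip":0.1},{"slide":[0.07,-0.15,0],"twist":0,"grip":0.1},{"slide":[0.05,-0.15,0],"twist":0,"grip":0.1},{"slide":[0.03,-0.16,0],"twist":0,"grip":0.1}])

```text
time_s: 4.42
eef_pos: [621.0, 31.1, 56.8]
tcp_rot: [0.998, -0.063, -0.001, 0.0]
contact_force: [-5.9, 3.0, 7.9]
finger_gap: 19.3
finger_force: 30.0
```

>>> drive_tool(moves=[{"slide":[0,-0.16,0],"twist":0,"grip":0.1},{"slide":[-0.02,-0.16,0],"twist":0,"grip":0.1},{"slide":[-0.04,-0.16,0],"twist":0,"grip":0.1},{"slide":[-0.06,-0.15,0],"twist":0,"grip":0.1},{"slide":[-0.08,-0.14,0],"twist":0,"grip":0.1},{"slide":[-0.1,-0.13,0],"twist":0,"grip":0.1},{"slide":[0,0,0],"twist":0,"grip":0.1},{"slide":[0,0,0],"twist":0,"grip":0.1},{"slide":[0,0,0],"twist":0,"grip":0.1},{"slide":[0,0,0],"twist":0,"grip":0.1}])

```text
time_s: 5.25
eef_pos: [607.6, -4.1, 56.7]
tcp_rot: [0.998, -0.063, -0.002, -0.0]
contact_force: [-7.2, 4.3, 8.7]
finger_gap: 19.5
finger_force: 30.0
```

>>> drive_tool(moves=[{"slide":[-0.16,-0.08,0],"twist":0,"grip":0.1},{"slide":[-0.13,-0.09,0],"twist":0,"grip":0.1},{"slide":[-0.14,-0.07,0],"twist":0,"grip":0.1},{"slide":[-0.15,-0.05,0],"twist":0,"grip":0.1},{"slide":[-0.16,-0.03,0],"twist":0,"grip":0.1},{"slide":[-0.16,0,0],"twist":0,"grip":0.1},{"slide":[0,0,0],"twist":0,"grip":0.1},{"slide":[0,0,0],"twist":0,"grip":0.1},{"slide":[0,0,0],"twist":0,"grip":0.1},{"slide":[0,0,0],"twist":0,"grip":0.1}])

```text
time_s: 6.08
eef_pos: [573.1, -16.9, 56.9]
tcp_rot: [0.998, -0.063, 0.0, -0.0]
contact_force: [-1.4, 5.6, 4.0]
finger_gap: 19.0
finger_force: 30.0
```

Run:
```python
from h import *
from scipy.optimize import least_squares
o=ctrl.observe();p=o['eef_pos'];print(p,o['contact_force'])
P=np.array([[611.6,55.3],[621,31.1],[607.6,-4.1],p[:2]])
r=least_squares(lambda c:np.linalg.norm(P-c,axis=1)-45,[577,26.5]);print(r.x,r.fun)
d=P-r.x;a=np.arctan2(d[:,1],d[:,0]);cr=np.radians(82.9)-a;print('crank',cr)
t=r.x+45*np.array([[np.cos(a[-1]-k),np.sin(a[-1]-k)] for k in np.arange(0,(3.65-cr[-1]),0.145)])
print(np.round(np.c_[t,np.r_[[[0,0]],np.diff(t,axis=0)/40]],2))
```

```text
[573.13430437 -16.93262006  56.86381645] [-1.40533561  5.57549675  3.97960711]
[576.01655943  27.92896762] [-0.1072984   0.09507037 -0.0181316  -0.04591851]
crank [0.79119724 1.37650104 2.23927977 3.08183382]
[[ 5.7313e+02 -1.6980e+01  0.0000e+00  0.0000e+00]
 [ 5.6667e+02 -1.6090e+01 -1.6000e-01  2.0000e-02]
 [ 5.6041e+02 -1.4280e+01 -1.6000e-01  5.0000e-02]
 [ 5.5448e+02 -1.1580e+01 -1.5000e-01  7.0000e-02]]
```

>>> drive_tool(moves=[{"slide":[-0.16,0.04,0],"twist":0,"grip":0.1},{"slide":[-0.16,0.06,0],"twist":0,"grip":0.1},{"slide":[-0.15,0.07,0],"twist":0,"grip":0.1},{"slide":[-0.14,0.09,0],"twist":0,"grip":0.1},{"slide":[0,0,0],"twist":0,"grip":0.1},{"slide":[0,0,0],"twist":0,"grip":0.1},{"slide":[0,0,0],"twist":0,"grip":0.1},{"slide":[0,0,0],"twist":0,"grip":0.1},{"slide":[0,0,0],"twist":0,"grip":0.1},{"slide":[0,0,0],"twist":0,"grip":0.1}])

```text
time_s: 6.92
eef_pos: [549.0, -7.9, 56.8]
tcp_rot: [0.998, -0.063, 0.0, 0.0]
contact_force: [1.9, -3.1, 3.9]
finger_gap: 19.4
finger_force: 30.0
```

>>> drive_tool(moves=[{"slide":[0,0,0],"twist":0,"grip":0.6},{"slide":[0,0,0],"twist":0,"grip":0.6},{"slide":[0,0,0],"twist":0,"grip":0.6},{"slide":[0,0,0.1],"twist":0,"grip":0.6},{"slide":[0,0,0.5],"twist":0,"grip":0.6},{"slide":[0,0,0.7],"twist":0,"grip":0.6},{"slide":[0,0,0.8],"twist":0,"grip":1},{"slide":[0,0,0.8],"twist":0,"grip":1},{"slide":[-0.1,0.5,0.8],"twist":0,"grip":1},{"slide":[-0.15,0.8,0.4],"twist":0,"grip":1}])

```text
time_s: 7.75
eef_pos: [540.3, 42.6, 224.6]
tcp_rot: [0.998, -0.066, 0.002, 0.0]
contact_force: [0.3, 0.5, -0.7]
finger_gap: 76.0
finger_force: 0.0
```

>>> drive_tool(moves=[{"slide":[-0.15,0.8,0],"twist":0,"grip":1},{"slide":[-0.15,0.8,0],"twist":0,"grip":1},{"slide":[-0.15,0.8,0],"twist":0,"grip":1},{"slide":[-0.15,0.8,0],"twist":0,"grip":1},{"slide":[-0.15,0.8,0],"twist":0,"grip":1},{"slide":[-0.15,0.8,0],"twist":0,"grip":1},{"slide":[-0.1,0.5,0],"twist":0,"grip":1},{"slide":[0,0,0],"twist":0,"grip":1},{"slide":[0,0,0],"twist":0,"grip":1},{"slide":[0,0,0],"twist":0,"grip":1}])

```text
time_s: 8.58
eef_pos: [498.7, 256.1, 220.4]
tcp_rot: [0.998, -0.063, -0.0, 0.001]
contact_force: [0.4, -1.7, 0.3]
finger_gap: 87.8
finger_force: 0.0
```

Run:
```python
from h import *
np.set_printoptions(precision=1,suppress=True)
t=cap('top');s=cap('scene');o=ctrl.observe();p=np.array(o['eef_pos']);print(p,o['contact_force'])
r=lambda a,k:cv2.resize(a,None,fx=k,fy=k,interpolation=cv2.INTER_CUBIC)
A=r(t['frame'][205:275,265:365],4);B=r(s['frame'][210:270,270:385],3.478)[:,:400]
C=r(s['frame'][80:240,420:560],2.3);D=r(t['frame'][240:330,100:220],3.3)
im=np.zeros((600,800,3),np.uint8)
im[:280,:400]=A;im[:B.shape[0],400:]=B;im[282:282+D.shape[0],:D.shape[1]]=D;im[215:215+C.shape[0],400:400+C.shape[1]]=C
cv2.imwrite('pics/z3.png',im[...,::-1])
u=proj(s,p);print('tcp in scene mosaic',400+(u[0]-420)*2.3,215+(u[1]-80)*2.3)
u=proj(s,[496,312,171]);print('probe top in mosaic',400+(u[0]-420)*2.3,215+(u[1]-80)*2.3)
```

```text
[499.1 255.4 220.5] [-0.1 -0.2 -0.4]
tcp in scene mosaic 536.5973831369058 370.091256308368
probe top in mosaic 588.1600664656423 411.19895913965775
```

View pics/z3.png

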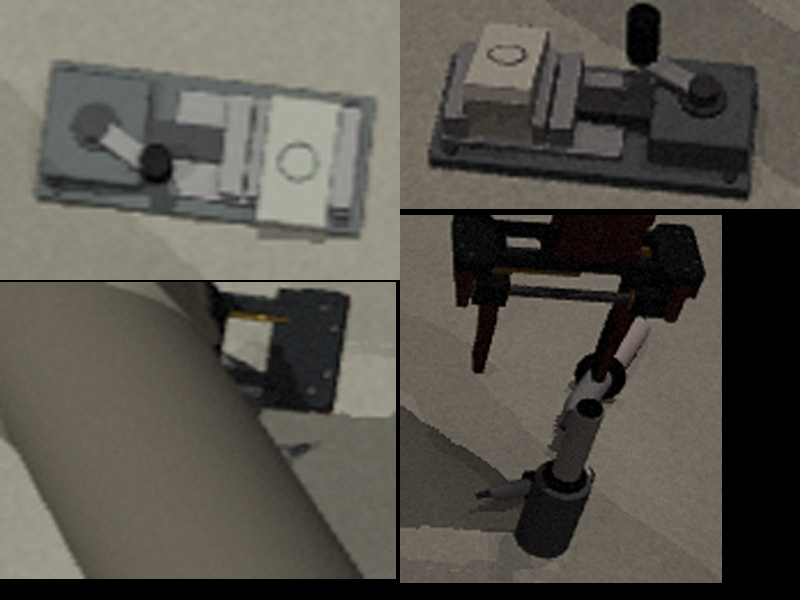

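Run:
```python
from h import *
s=cap('scene')
im=cv2.resize(s['frame'][60:240,400:600],None,fx=3.3,fy=3.3,interpolation=cv2.INTER_CUBIC)
im=cv2.convertScaleAbs(im,alpha=1.6)
cv2.imwrite('pics/z4.png',im[...,::-1]); print(ctrl.observe()['joint_pos'])
```

```text
[-0.32626722  0.31231578 -0.3173148   1.81708007  0.11276257  1.03024158
 -2.38638279]
```

View pics/z4.png

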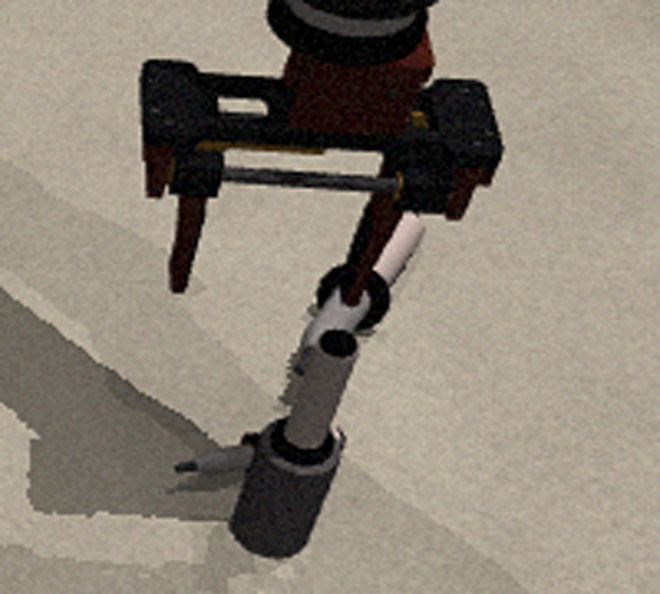

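>>> drive_tool(moves=[{"slide":[-0.03,0.7,0],"twist":0,"grip":1},{"slide":[-0.04,0.72,0],"twist":0,"grip":1},{"slide":[0,0,0],"twist":0,"grip":1},{"slide":[0,0,0],"twist":0,"grip":1},{"slide":[0,0,0],"twist":0,"grip":1},{"slide":[0,0,-0.25],"twist":0,"grip":1},{"slide":[0,0,-0.4],"twist":0,"grip":1},{"slide":[0,0,-0.4],"twist":0,"grip":1},{"slide":[0,0,-0.4],"twist":0,"grip":1},{"slide":[0,0,-0.4],"twist":0,"grip":1}])

```text
time_s: 9.57
eef_pos: [496.2, 312.1, 145.3]
tcp_rot: [0.998, -0.064, -0.0, 0.001]
contact_force: [-0.0, 0.1, -1.0]
finger_gap: 87.9
finger_force: 0.0
```

Run:
```python
from h import *
s=cap('scene');o=ctrl.observe();p=np.array(o['eef_pos']);print(p,o['contact_force'])
print(proj(s,p),proj(s,[496,312,171]))
im=cv2.resize(s['frame'][110:220,440:560],None,fx=5,fy=5,interpolation=cv2.INTER_CUBIC)
cv2.imwrite('pics/z5.png',cv2.convertScaleAbs(im,alpha=1.5)[...,::-1])
```

```text
[494.59212915 310.91308603 142.070372  ] [-0.70799769 -1.26410684 -2.00242474]
[497.23689588 175.32838904] [501.80872455 165.30389528]
```

View pics/z5.png

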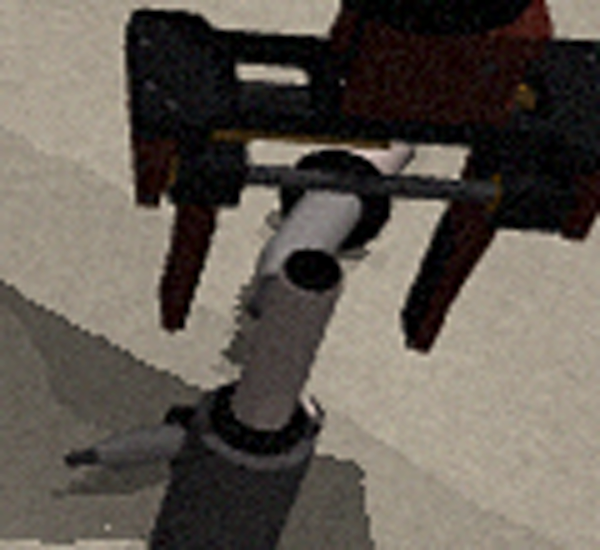

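>>> drive_tool(force=25, moves=[{"slide":[0,0,-0.3],"twist":0,"grip":1},{"slide":[0,0,-0.3],"twist":0,"grip":1},{"slide":[0,0,-0.3],"twist":0,"grip":0.2},{"slide":[0,0,0],"twist":0,"grip":0.2},{"slide":[0,0,0],"twist":0,"grip":0.2},{"slide":[0,0,0],"twist":0,"grip":0.2},{"slide":[0,0,0],"twist":0,"grip":0.2},{"slide":[0,0,0],"twist":0,"grip":0.2},{"slide":[0,0,0],"twist":0,"grip":0.2},{"slide":[0,0,0],"twist":0,"grip":0.2}])

```text
time_s: 10.45
eef_pos: [496.1, 314.2, 111.0]
tcp_rot: [0.998, -0.063, 0.0, -0.0]
contact_force: [0.4, -0.8, -0.4]
finger_gap: 37.7
finger_force: 0.0
```

>>> drive_tool(moves=[{"slide":[0,0,0],"twist":0,"grip":0.2},{"slide":[0,0,0],"twist":0,"grip":0.2},{"slide":[0,0,0],"twist":0,"grip":0.2},{"slide":[0,0,0],"twist":0,"grip":0.2},{"slide":[0,0,0.2],"twist":0,"grip":0.2},{"slide":[0,0,0.3],"twist":0,"grip":0.2},{"slide":[0,0,0.3],"twist":0,"grip":0.2},{"slide":[0,0,0.2],"twist":0,"grip":0.2},{"slide":[0,0,0],"twist":0,"grip":0.2},{"slide":[0,0,0],"twist":0,"grip":0.2}])

```text
time_s: 11.28
eef_pos: [496.4, 314.3, 151.7]
tcp_rot: [0.998, -0.063, 0.001, -0.001]
contact_force: [-0.1, 0.3, -1.9]
finger_gap: 25.3
finger_force: 25.0
```

>>> drive_tool(moves=[{"slide":[0,0,0.4],"twist":0,"grip":0.2},{"slide":[0,0,0.5],"twist":0,"grip":0.2},{"slide":[0,0,0.4],"twist":0,"grip":0.2},{"slide":[0,0,0],"twist":0,"grip":0.2},{"slide":[0,0,0],"twist":0,"grip":0.2},{"slide":[0.3,-0.03,0],"twist":0,"grip":0.2},{"slide":[0.5,-0.06,0],"twist":0,"grip":0.2},{"slide":[0.45,-0.06,0],"twist":0,"grip":0.2},{"slide":[0,0,0],"twist":0,"grip":0.2},{"slide":[0,0,0],"twist":0,"grip":0.2}])

```text
time_s: 12.12
eef_pos: [546.7, 306.7, 200.6]
tcp_rot: [0.998, -0.064, -0.001, 0.001]
contact_force: [-0.2, 0.7, -1.3]
finger_gap: 25.7
finger_force: 25.0
```

>>> drive_tool(moves=[{"slide":[0,0,-0.3],"twist":0,"grip":0.2},{"slide":[0,0,-0.4],"twist":0,"grip":0.2},{"slide":[0,0,-0.4],"twist":0,"grip":0.2},{"slide":[0,0,-0.3],"twist":0,"grip":0.2},{"slide":[0,0,-0.1],"twist":0,"grip":0.2},{"slide":[0,0,0],"twist":0,"grip":0.2},{"slide":[-0.2,0.02,0],"twist":0,"grip":0.2},{"slide":[-0.1,0.01,0],"twist":0,"grip":0.2},{"slide":[0,0,0],"twist":0,"grip":0.2},{"slide":[0,0,0],"twist":0,"grip":0.2}])

```text
time_s: 12.95
eef_pos: [533.8, 309.8, 143.6]
tcp_rot: [0.998, -0.062, 0.001, -0.0]
contact_force: [0.6, -0.2, -1.9]
finger_gap: 25.9
finger_force: 25.0
```

>>> drive_tool(moves=[{"slide":[-0.1,0.01,0],"twist":0,"grip":0.2},{"slide":[-0.1,0.01,0],"twist":0,"grip":0.2},{"slide":[-0.1,0.01,0],"twist":0,"grip":0.2},{"slide":[0,0,0],"twist":0,"grip":0.2},{"slide":[0,0,0],"twist":0,"grip":0.2},{"slide":[0,0,0],"twist":0,"grip":0.2},{"slide":[0,0,0],"twist":0,"grip":0.2},{"slide":[0,0,0],"twist":0,"grip":0.2},{"slide":[0,0,0],"twist":0,"grip":0.2},{"slide":[0,0,0],"twist":0,"grip":0.2}])

```text
time_s: 13.78
eef_pos: [523.8, 310.4, 143.7]
tcp_rot: [0.998, -0.063, 0.002, -0.001]
contact_force: [4.7, -1.2, 1.4]
finger_gap: 26.1
finger_force: 25.0
```

>>> drive_tool(moves=[{"slide":[-0.1,0.01,0],"twist":0,"grip":0.2},{"slide":[-0.1,0.01,0],"twist":0,"grip":0.2},{"slide":[-0.1,0.01,0],"twist":0,"grip":0.2},{"slide":[-0.1,0.01,0],"twist":0,"grip":0.2},{"slide":[-0.1,0.01,0],"twist":0,"grip":0.2},{"slide":[0,0,0],"twist":0,"grip":0.2},{"slide":[0,0,0],"twist":0,"grip":0.2},{"slide":[0,0,0],"twist":0,"grip":0.2},{"slide":[0,0,0],"twist":0,"grip":0.2},{"slide":[0,0,0],"twist":0,"grip":0.2}])

```text
time_s: 14.62
eef_pos: [501.9, 312.6, 142.7]
tcp_rot: [0.998, -0.063, -0.0, -0.0]
contact_force: [3.5, 0.8, 1.3]
finger_gap: 25.6
finger_force: 25.0
```

Run:
```python
from h import *
np.set_printoptions(precision=1,suppress=True)
s=cap('scene');t=cap('top');o=ctrl.observe();p=np.array(o['eef_pos']);print(p,o['contact_force'])
r=lambda a,k:cv2.resize(a,None,fx=k,fy=k,interpolation=cv2.INTER_CUBIC)
u=proj(s,p).astype(int);v=proj(t,p).astype(int)
a=[u[1]-60,u[0]-50];b=[max(v[1]-60,0),max(v[0]-50,0)];print('off',a,b)
im=np.hstack([r(s['frame'][a[0]:a[0]+120,a[1]:a[1]+100],4),r(t['frame'][b[0]:b[0]+120,b[1]:b[1]+100],4)])
cv2.imwrite('pics/z6.png',cv2.convertScaleAbs(im,alpha=1.5)[...,::-1])
# predicted axis points for tilts
G=p+[0,0,19];ax=np.array([.992,-.124,0])
for d in(0,10,20,25):
    th=np.radians(d);up=-np.sin(th)*ax+np.array([0,0,np.cos(th)])
    print(d,[np.round((proj(s,G+(k-120)*up)-[a[1],a[0]])*4) for k in(0,18,60,161)])
```

```text
[501.9 312.6 142.7] [ 3.2  1.5 -0.2]
off [np.int64(117), np.int64(448)] [np.int64(205), np.int64(103)]
0 [array([154., 376.]), array([163., 353.]), array([183., 299.]), array([237., 153.])]
10 [array([158., 402.]), array([166., 376.]), array([185., 312.]), array([235., 144.])]
20 [array([164., 424.]), array([171., 394.]), array([188., 323.]), array([233., 138.])]
25 [array([168., 433.]), array([174., 402.]), array([190., 327.]), array([231., 135.])]
```

View pics/z6.png

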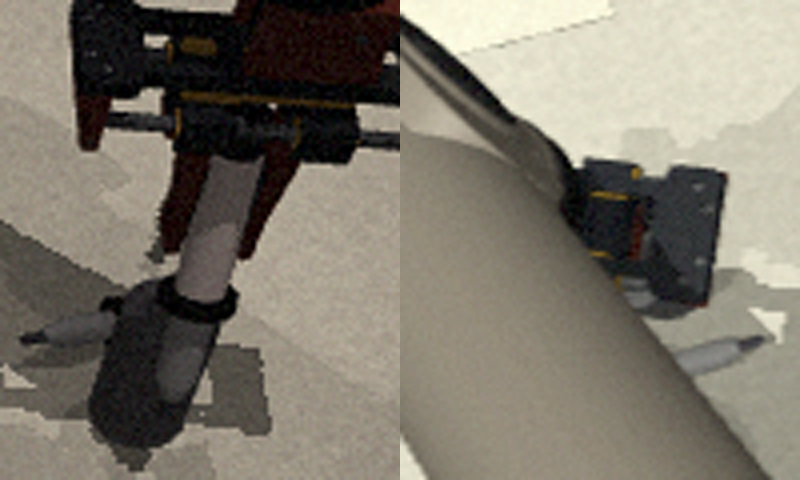

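>>> drive_tool(force=50, moves=[{"slide":[0,0,0],"twist":0,"grip":0.2},{"slide":[0.1,-0.01,0],"twist":0,"grip":0.2},{"slide":[0.2,-0.02,0],"twist":0,"grip":0.2},{"slide":[0.2,-0.02,0.2],"twist":0,"grip":0.2},{"slide":[0.1,-0.02,0.4],"twist":0,"grip":0.2},{"slide":[0,-0.2,0.5],"twist":0,"grip":0.2},{"slide":[0,-0.4,0.5],"twist":0,"grip":0.2},{"slide":[0,-0.6,0.4],"twist":0,"grip":0.2},{"slide":[0,-0.7,0],"twist":0,"grip":0.2},{"slide":[0,-0.7,0],"twist":0,"grip":0.2}])

```text
time_s: 15.55
eef_pos: [526.7, 204.8, 224.2]
tcp_rot: [0.998, -0.063, 0.001, -0.0]
contact_force: [-0.2, -0.4, -1.6]
finger_gap: 25.4
finger_force: 50.0
```

```bash
cat > ring.py <<'E'
from h import *
def ring(c,u0):
    # ring centre: dark pixels enclosed in white sloping face, near predicted u0, subpixel on 8x upscaled crop
    x0,y0=(np.round(u0)-16).astype(int)
    g=cv2.cvtColor(c['frame'][y0:y0+32,x0:x0+32],cv2.COLOR_RGB2GRAY)
    g=cv2.resize(g,None,fx=8,fy=8,interpolation=cv2.INTER_CUBIC)
    face=(g>0.75*np.percentile(g,97)).astype(np.uint8)
    cs,h=cv2.findContours(face,cv2.RETR_CCOMP,cv2.CHAIN_APPROX_NONE)
    out=[]
    for k,ct in enumerate(cs):
        a=cv2.contourArea(ct)
        if a>500:
            (cx,cy),ax,an=cv2.minAreaRect(ct)
            m=cv2.moments(ct);out.append((h[0][k][3]>=0,a,x0+m['m10']/m['m00']/8-.44,y0+m['m01']/m['m00']/8-.44,np.round(ax)/8))
    return out
E
python3 - <<'E'
from ring import *
np.set_printoptions(precision=2,suppress=True)
s=cap('scene','s7.png');t=cap('top','t7.png')
for n,c in(('s',s),('t',t)):
    u=proj(c,[555.3,-89.5,55]);print(n,u)
    for r in ring(c,u): print(r, plane(c,r[2],r[3],55))
o=ctrl.observe();print(o['eef_pos'],o['contact_force'],o['finger_gap'],o['joint_pos'])
E
```

```text
s [301.28 226.46]
(np.False_, 29550.0, np.float64(297.35547024816697), np.float64(222.91484983079528), array([28.88, 24.5 ])) [545.49 -98.11  55.  ]
(np.True_, 1569.5, np.float64(300.91834129765317), np.float64(225.9968296697462), array([ 6.12, 11.88])) [554.03 -90.29  55.  ]
t [339.14 244.98]
(np.False_, 54076.5, np.float64(338.1208154651281), np.float64(243.46327475890638), array([31.88, 31.88])) [558.86 -87.19  55.  ]
(np.True_, 2330.5, np.float64(327.38979332046057), np.float64(237.96227419008795), array([ 3.  , 15.88])) [571.97 -62.45  55.  ]
[527.1  199.13 223.  ] [-0.01 -0.04 -1.16] 25.521182572334435 [-0.23  0.31 -0.29  1.81  0.11  1.04 -2.27]
```

>>> drive_tool(moves=[{"slide":[-0.05,-0.4,0],"twist":0,"grip":0.2},{"slide":[-0.08,-0.8,0],"twist":0,"grip":0.2},{"slide":[-0.08,-0.9,0],"twist":0,"grip":0.2},{"slide":[-0.08,-0.9,0],"twist":0,"grip":0.2},{"slide":[-0.08,-0.9,0],"twist":0,"grip":0.2},{"slide":[-0.08,-0.9,-0.1],"twist":0,"grip":0.2},{"slide":[-0.08,-0.9,-0.2],"twist":0,"grip":0.2},{"slide":[-0.05,-0.8,-0.2],"twist":0,"grip":0.2},{"slide":[0,-0.55,-0.2],"twist":0,"grip":0.2},{"slide":[0,0,0],"twist":0,"grip":0.2}])

```text
time_s: 16.48
eef_pos: [501.3, -82.3, 193.4]
tcp_rot: [0.998, -0.067, -0.002, 0.001]
contact_force: [0.5, -0.4, -1.7]
finger_gap: 25.1
finger_force: 50.0
```

>>> drive_tool(moves=[{"slide":[0,0,-0.2],"twist":0,"grip":0.2},{"slide":[0,0,-0.2],"twist":0,"grip":0.2},{"slide":[0,0,0],"twist":0,"grip":0.2},{"slide":[0,0,0],"twist":0,"grip":0.2},{"slide":[0,0,0],"twist":0,"grip":0.2},{"slide":[0,0,0],"twist":0,"grip":0.2},{"slide":[0,0,0],"twist":0,"grip":0.2},{"slide":[0,0,0],"twist":0,"grip":0.2},{"slide":[0,0,0],"twist":0,"grip":0.2},{"slide":[0,0,0],"twist":0,"grip":0.2}])

```text
time_s: 17.32
eef_pos: [502.8, -76.4, 178.8]
tcp_rot: [0.998, -0.063, 0.0, 0.0]
contact_force: [0.4, 0.8, -0.9]
finger_gap: 25.0
finger_force: 50.0
```

Run:
```python
from h import *
np.set_printoptions(precision=1,suppress=True)
s=cap('scene','s8.png');t=cap('top','t8.png');o=ctrl.observe();p=np.array(o['eef_pos']);print(p,o['tcp_rot'],o['contact_force'],o['finger_gap'])
r=lambda a,k:cv2.resize(a,None,fx=k,fy=k,interpolation=cv2.INTER_CUBIC)
a=[150,250]
A=r(s['frame'][150:250,250:350],6);v=proj(t,[555,-90,55]).astype(int);B=r(t['frame'][v[1]-25:v[1]+25,v[0]-16:v[0]+17],6);print('toff',v-[16,25])
im=np.zeros((600,800,3),np.uint8);im[:600,:600]=A;im[:300,600:798]=B
cv2.imwrite('pics/z8.png',cv2.convertScaleAbs(im,alpha=1.5)[...,::-1])
G=p+[0,0,19];ax=np.array([.992,-.124,0])
for d in(10,15,20,25):
    th=np.radians(d);up=-np.sin(th)*ax+np.array([0,0,np.cos(th)])
    print(d,[np.round((proj(s,G+(k-120)*up)-[a[1],a[0]])*6) for k in(0,18,79,161)],'tip',G-120*up)
print('spot',(proj(s,[554.8,-90,55])-[250,150])*6)
```

```text
[502.7 -76.4 178.7] [ 1.  -0.1  0.   0. ] [ 0.7 -0.2 -1.9] 25.315481099208753
toff [323 220]
10 [array([337., 344.]), array([337., 303.]), array([335., 157.]), array([333., -59.])] tip [523.4 -79.   79.6]
15 [array([333., 361.]), array([333., 318.]), array([333., 163.]), array([334., -64.])] tip [533.5 -80.3  81.8]
20 [array([328., 377.]), array([329., 330.]), array([332., 168.]), array([336., -68.])] tip [543.4 -81.5  85. ]
25 [array([323., 390.]), array([325., 341.]), array([330., 172.]), array([338., -72.])] tip [553.  -82.7  89. ]
spot [306.3 457.7]
```

View pics/z8.png

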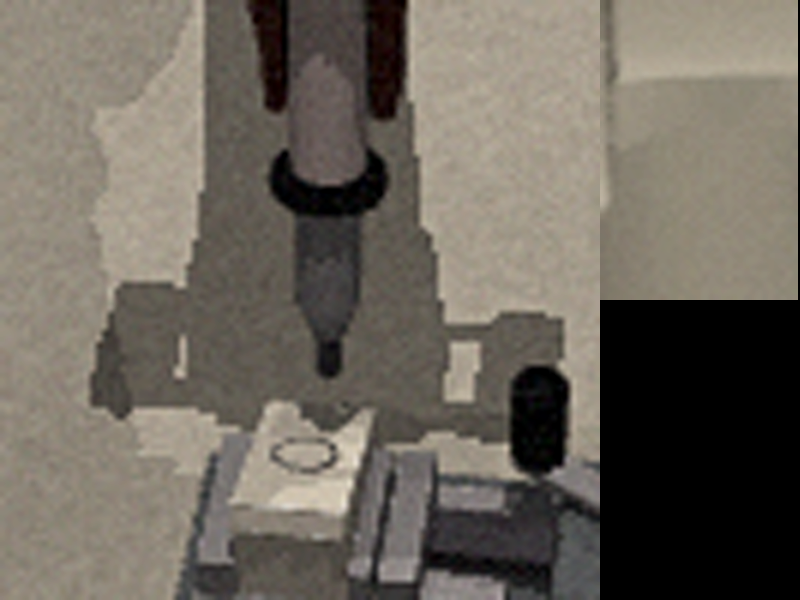

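Run:
```python
from h import *
np.set_printoptions(precision=1,suppress=True)
s=cap('scene');o=ctrl.observe();p=np.array(o['eef_pos'])
g=cv2.cvtColor(s['frame'],cv2.COLOR_RGB2GRAY)
print(g[168:218,303:306].mean(1).round()) # rows 168.. centre column
for row in(176,178,180,182): print(row,g[row,290:320])
G=p+[0,0,19];ax=np.array([.992,-.124,0]);ay=np.array([.124,.992,0])
def edge(up,k,r):
    e=np.cross(ay,up);return np.array([proj(s,G+(k-120)*up+r*(np.cos(a)*e+np.sin(a)*ay)) for a in np.linspace(0,6.28,60)])
for d in(10,15,20,25):
    th=np.radians(d);up=-np.sin(th)*ax+np.array([0,0,np.cos(th)])
    c1,c2,n,f=edge(up,83,19.5),edge(up,75,19.5),edge(up,0,4),edge(up,18,4)
    b=edge(up,83,13)
    print(d,'collar top',c1[:,1].min(),'barrel/collar edge',b[:,1].max(),'collar bot',c2[:,1].max(),'collar wid',c1[:,0].min(),c1[:,0].max(),'nose bot',n[:,1].max())
```

```text
[65. 65. 64. 66. 63. 63. 63. 64. 63. 65. 63. 64. 65.  4.  3.  4.  6.  5.
 28. 38. 33. 34. 34. 34. 32. 41. 46. 47. 46. 44. 44. 47. 47. 45. 47. 41.
 36. 35. 33. 12. 14. 14. 16. 16. 22. 58. 62. 63. 61. 56.]
176 [62 59 64 58 61 45 14  4 52 52 58 56 57 64 63 62 59 59 56 53 52  9  2 25
 56 60 64 60 58 52]
178 [59 61 61 63 61 15  0  3 23 54 60 58 67 64 64 62 63 61 61 57 34 11  1  0
 36 59 69 57 62 59]
180 [60 61 63 65 47 10  3  4  4 12 10 30 36 67 65 63 60 25 22  8  6 11  2  0
 25 62 59 59 57 51]
182 [55 56 63 64 62 33  3  1  0 12  2  7  3  3  1  5  3  3  8  9 12  3  2  7
 61 64 59 63 58 54]
10 collar top 169.09797819664814 barrel/collar edge 178.23993594000115 collar bot 183.4646888566466 collar wid 296.0547100191533 315.5980199849449 nose bot 208.51276567135088
15 collar top 170.63235129163021 barrel/collar edge 178.6195046940177 collar bot 183.81083987821867 collar wid 295.7774013965723 315.3733789348019 nose bot 211.27386182515582
20 collar top 172.0834076360845 barrel/collar edge 178.85830900605274 collar bot 183.98097809670023 collar wid 295.49961206386445 315.1483141067641 nose bot 213.7075400789643
25 collar top 173.42873587572035 barrel/collar edge 178.94696438780642 collar bot 183.9619669702723 collar wid 295.22334918109374 314.9244240528838 nose bot 215.78756096789527
```

>>> drive_tool(moves=[{"slide":[0,0,0.5],"twist":0,"grip":0.2},{"slide":[0,0.5,0.6],"twist":0,"grip":0.2},{"slide":[0.1,0.9,0],"twist":0,"grip":0.2},{"slide":[0.1,0.95,0],"twist":0,"grip":0.2},{"slide":[0.1,0.95,0],"twist":0,"grip":0.2},{"slide":[0.1,0.95,0],"twist":0,"grip":0.2},{"slide":[0.1,0.95,0],"twist":0,"grip":0.2},{"slide":[0.1,0.95,0],"twist":0,"grip":0.2},{"slide":[0.1,0.95,0],"twist":0,"grip":0.2},{"slide":[0.1,0.95,0],"twist":0,"grip":0.2}])

```text
time_s: 18.3
eef_pos: [534.6, 247.3, 222.7]
tcp_rot: [0.998, -0.063, 0.0, 0.0]
contact_force: [0.8, -0.0, -2.3]
finger_gap: 25.2
finger_force: 50.0
```

>>> drive_tool(moves=[{"slide":[0.1,0.9,0],"twist":0,"grip":0.2},{"slide":[0,0.7,0],"twist":0,"grip":0.2},{"slide":[0,0,0],"twist":0,"grip":0.2},{"slide":[0,0,0],"twist":0,"grip":0.2},{"slide":[0,0,-0.3],"twist":0,"grip":0.2},{"slide":[0,0,-0.5],"twist":0,"grip":0.2},{"slide":[0,0,-0.5],"twist":0,"grip":0.2},{"slide":[0,0,-0.5],"twist":0,"grip":0.2},{"slide":[0,0,-0.2],"twist":0,"grip":0.2},{"slide":[0,0,0],"twist":0,"grip":0.2}])

```text
time_s: 19.13
eef_pos: [537.7, 306.6, 139.9]
tcp_rot: [0.998, -0.064, -0.002, 0.002]
contact_force: [-0.8, 0.1, -1.4]
finger_gap: 25.0
finger_force: 50.0
```

>>> drive_tool(force=25, moves=[{"slide":[-0.2,0.02,0.05],"twist":0,"grip":0.2},{"slide":[-0.2,0.02,0],"twist":0,"grip":0.2},{"slide":[-0.1,0.01,0],"twist":0,"grip":0.2},{"slide":[-0.05,0.01,0],"twist":0,"grip":0.2},{"slide":[0,0,0],"twist":0,"grip":0.2},{"slide":[0,0,0],"twist":0,"grip":0.2},{"slide":[0,0,0],"twist":0,"grip":0.2},{"slide":[0,0,0],"twist":0,"grip":0.2},{"slide":[0,0,0],"twist":0,"grip":0.2},{"slide":[0,0,0],"twist":0,"grip":0.2}])

```text
time_s: 19.97
eef_pos: [516.9, 312.0, 144.6]
tcp_rot: [0.998, -0.063, -0.0, 0.0]
contact_force: [-0.3, -0.0, -1.8]
finger_gap: 25.6
finger_force: 25.0
```

No contact yet at 517; push on in stages.

>>> drive_tool(moves=[{"slide":[-0.1,0,0],"twist":0,"grip":0.2},{"slide":[-0.05,0,0],"twist":0,"grip":0.2},{"slide":[0,0,0],"twist":0,"grip":0.2},{"slide":[0,0,0],"twist":0,"grip":0.2},{"slide":[0,0,0],"twist":0,"grip":0.2},{"slide":[0,0,0],"twist":0,"grip":0.2},{"slide":[0,0,0],"twist":0,"grip":0.2},{"slide":[0,0,0],"twist":0,"grip":0.2},{"slide":[0,0,0],"twist":0,"grip":0.2},{"slide":[0,0,0],"twist":0,"grip":0.2}])

```text
time_s: 20.8
eef_pos: [510.7, 312.0, 144.6]
tcp_rot: [0.998, -0.063, -0.0, 0.0]
contact_force: [-0.3, 0.1, -1.8]
finger_gap: 25.4
finger_force: 25.0
```

>>> drive_tool(moves=[{"slide":[-0.07,0,0],"twist":0,"grip":0.2},{"slide":[0,0,0],"twist":0,"grip":0.2},{"slide":[0,0,0],"twist":0,"grip":0.2},{"slide":[0,0,0],"twist":0,"grip":0.2},{"slide":[0,0,0],"twist":0,"grip":0.2},{"slide":[-0.05,0,0],"twist":0,"grip":0.2},{"slide":[0,0,0],"twist":0,"grip":0.2},{"slide":[0,0,0],"twist":0,"grip":0.2},{"slide":[0,0,0],"twist":0,"grip":0.2},{"slide":[0,0,0],"twist":0,"grip":0.2}])

```text
time_s: 21.63
eef_pos: [506.0, 312.0, 144.7]
tcp_rot: [0.998, -0.063, 0.0, -0.0]
contact_force: [0.1, 0.1, -1.5]
finger_gap: 25.6
finger_force: 25.0
```

>>> drive_tool(moves=[{"slide":[-0.1,0,0],"twist":0,"grip":0.2},{"slide":[-0.1,0,0],"twist":0,"grip":0.2},{"slide":[-0.05,0,0],"twist":0,"grip":0.2},{"slide":[0,0,0],"twist":0,"grip":0.2},{"slide":[0,0,0],"twist":0,"grip":0.2},{"slide":[0,0,0],"twist":0,"grip":0.2},{"slide":[0,0,0],"twist":0,"grip":0.2},{"slide":[0,0,0],"twist":0,"grip":0.2},{"slide":[0,0,0],"twist":0,"grip":0.2},{"slide":[0,0,0],"twist":0,"grip":0.2}])

```text
time_s: 22.47
eef_pos: [496.2, 312.2, 144.9]
tcp_rot: [0.998, -0.063, 0.0, -0.0]
contact_force: [2.3, 1.0, 0.4]
finger_gap: 25.8
finger_force: 25.0
```

>>> drive_tool(force=50, moves=[{"slide":[0,0,0],"twist":0,"grip":0.2},{"slide":[0.1,0,0],"twist":0,"grip":0.2},{"slide":[0.3,0,0],"twist":0,"grip":0.2},{"slide":[0.3,-0.02,0.2],"twist":0,"grip":0.2},{"slide":[0.1,-0.3,0.5],"twist":0,"grip":0.2},{"slide":[0,-0.6,0.6],"twist":0,"grip":0.2},{"slide":[0,-0.7,0.6],"twist":0,"grip":0.2},{"slide":[0,-0.7,0],"twist":0,"grip":0.2},{"slide":[0,-0.5,0],"twist":0,"grip":0.2},{"slide":[0,-0.2,0],"twist":0,"grip":0.2}])

```text
time_s: 23.3
eef_pos: [528.3, 186.9, 220.4]
tcp_rot: [0.998, -0.065, -0.001, 0.001]
contact_force: [0.2, 0.2, -1.0]
finger_gap: 25.0
finger_force: 50.0
```

>>> drive_tool(moves=[{"slide":[0,0,0],"twist":0,"grip":0.2},{"slide":[0,0,0],"twist":0,"grip":0.2},{"slide":[0,0,0],"twist":0,"grip":0.2},{"slide":[0,0,0],"twist":0,"grip":0.2},{"slide":[0,0,0],"twist":0,"grip":0.2},{"slide":[0,0,0],"twist":0,"grip":0.2},{"slide":[0,0,0],"twist":0,"grip":0.2},{"slide":[0,0,0],"twist":0,"grip":0.2},{"slide":[0,0,0],"twist":0,"grip":0.2},{"slide":[0,0,0],"twist":0,"grip":0.2}])

```text
time_s: 24.13
eef_pos: [527.9, 191.3, 220.7]
tcp_rot: [0.998, -0.063, 0.0, 0.0]
contact_force: [-0.5, -0.2, -1.1]
finger_gap: 25.0
finger_force: 50.0
```

```bash
cat > meas.py <<'E'
from h import *
np.set_printoptions(precision=1,suppress=True)
s=cap('scene');t=cap('top','tm.png');o=ctrl.observe();p=np.array(o['eef_pos']);print(p,o['contact_force'])
cv2.imwrite('pics/sm.png',s['frame'][...,::-1])
g=cv2.cvtColor(s['frame'],cv2.COLOR_RGB2GRAY)
G=p+[0,0,19];ax=np.array([.992,-.124,0]);ay=np.array([.124,.992,0])
def edge(up,k,r):
    e=np.cross(ay,up);return np.array([proj(s,G+(k-120)*up+r*(np.cos(a)*e+np.sin(a)*ay)) for a in np.linspace(0,6.28,90)])
for d in(10,15,20,25):
    th=np.radians(d);up=-np.sin(th)*ax+np.array([0,0,np.cos(th)])
    b,c,f,n=[edge(up,k,r) for k,r in((83,13),(75,19.5),(18,11),(0,4))]
    m=[e[e[:,1].argmax()] for e in(b,c,f,n)]
    if d==15: m0=m
    print(d,np.array([q[1] for q in m]),'nose-b %.2f nose-c %.2f nose-f %.2f'%(m[3][1]-m[0][1],m[3][1]-m[1][1],m[3][1]-m[2][1]))
a,b=m0[0],m0[3];rows=np.arange(int(a[1])-8,int(b[1])+14)
cols=a[0]+(rows-a[1])*(b[0]-a[0])/(b[1]-a[1])
print(b,[(r,round(g[r,int(round(c))-1:int(round(c))+2].mean())) for r,c in zip(rows,cols)])
E
python3 meas.py
```

```text
[527.9 191.2 220.7] [-0.   0.5 -2.1]
10 [170.9 176.4 198.1 203.2] nose-b 32.37 nose-c 26.84 nose-f 5.13
15 [171.2 176.7 200.3 206.1] nose-b 34.86 nose-c 29.37 nose-f 5.84
20 [171.5 176.9 202.1 208.6] nose-b 37.16 nose-c 31.75 nose-f 6.52
25 [171.5 176.8 203.6 210.8] nose-b 39.24 nose-c 33.95 nose-f 7.18
[439.8 206.1] [(np.int64(163), 69), (np.int64(164), 64), (np.int64(165), 66), (np.int64(166), 65), (np.int64(167), 66), (np.int64(168), 67), (np.int64(169), 67), (np.int64(170), 66), (np.int64(171), 65), (np.int64(172), 67), (np.int64(173), 71), (np.int64(174), 13), (np.int64(175), 4), (np.int64(176), 6), (np.int64(177), 4), (np.int64(178), 5), (np.int64(179), 6), (np.int64(180), 39), (np.int64(181), 36), (np.int64(182), 36), (np.int64(183), 35), (np.int64(184), 37), (np.int64(185), 37), (np.int64(186), 51), (np.int64(187), 49), (np.int64(188), 50), (np.int64(189), 49), (np.int64(190), 50), (np.int64(191), 51), (np.int64(192), 50), (np.int64(193), 51), (np.int64(194), 51), (np.int64(195), 51), (np.int64(196), 50), (np.int64(197), 50), (np.int64(198), 50), (np.int64(199), 44), (np.int64(200), 46), (np.int64(201), 47), (np.int64(202), 42), (np.int64(203), 29), (np.int64(204), 34), (np.int64(205), 33), (np.int64(206), 32), (np.int64(207), 33), (np.int64(208), 35), (np.int64(209), 41), (np.int64(210), 70), (np.int64(211), 63), (np.int64(212), 68), (np.int64(213), 69), (np.int64(214), 70), (np.int64(215), 64), (np.int64(216), 68), (np.int64(217), 70), (np.int64(218), 70), (np.int64(219), 70)]
```

```bash
cat > tip.py <<'E'
from h import *
np.set_printoptions(precision=1,suppress=True)
def tip(s,p,row,col0,thr,r0,r1):
    g=cv2.cvtColor(s['frame'],cv2.COLOR_RGB2GRAY).astype(float)
    cols=np.arange(int(col0)-9,int(col0)+10)
    w=np.clip(thr-g[r0:r1,int(col0)-9:int(col0)+10],0,None).sum(0);c=(w*cols).sum()/w.sum()
    n=np.array([.124,.992,0]);o,d=ray(s,c,row);return c,o+d*((p-o)@n)/(d@n)
E
python3 - <<'E'
from tip import *
s=cap('scene');p=np.array(ctrl.observe()['eef_pos'])
g=cv2.cvtColor(s['frame'],cv2.COLOR_RGB2GRAY)
for r in(190,205,207,208,209,210):print(r,g[r,430:450])
c,T=tip(s,p,208.2,439.8,50,204,209);print(c,T,T-p)
G=p+[0,0,19];
print('grasp-tip',G-T, np.linalg.norm(G-T))
E
```

```text
190 [107 103  96  92  93  96 100  52  38  43  50  48  49  52  52  51  47  48
  39  98]
205 [ 64  68  66  64  67  66  65  69  41  39  38  30  80 108 101  97  97  99
 100 104]
207 [ 71  66  69  66  66  66  70  54  38  35  35  26 104 105 109 108  97  98
  95  99]
208 [ 67  66  65  64  69  70  71  62  43  38  32  34 103 107 106 112 112 101
  58  57]
209 [ 67  63  71  65  71  70  67  66  48  41  42  57 106 101 106 105 113  67
  56  60]
210 [62 67 65 69 66 65 73 69 62 63 68 69 65 59 63 58 58 61 68 56]
439.84 [570.9 185.8 127.8] [ 42.9  -5.4 -92.9]
grasp-tip [-42.9   5.4 111.9] 119.93887919155254
```

Run:
```python
from h import *
s=cap('scene');f=cv2.imread('pics/scene0.png');g=cv2.cvtColor(f,cv2.COLOR_BGR2GRAY)
a=np.linspace(0,6.28,90)
def e(z,r):
    q=np.array([proj(s,[496+r*np.cos(x),312+r*np.sin(x),z]) for x in a]);return q[q[:,1].argmin()].round(1),q[q[:,1].argmax()].round(1)
print('top171',e(171,13),'edge93',e(93,13),'collartop',e(93,19.5),'rim',e(85,26),e(85,19.5))
A,B=e(171,13)[1],e(93,13)[1]
for r in range(155,222):
    c=A[0]+(r-A[1])*(B[0]-A[0])/(B[1]-A[1]);k=int(round(c));print((r,k,int(g[r,k-1:k+2].mean())),end=' ')
# current fingers tips rows
g=cv2.cvtColor(s['frame'],cv2.COLOR_RGB2GRAY);p=np.array(ctrl.observe()['eef_pos']);print('\ntcp',p,proj(s,p))
for sg in(-1,1):
    q=p+sg*19*np.array([.124,.992,0]);u=proj(s,q).round().astype(int);print(u,g[u[1]-6:u[1]+7,u[0]-4:u[0]+5])
```

```text
top171 (array([500.5, 160.8]), array([503.3, 169.8])) edge93 (array([490.6, 188.2]), array([493.1, 197.1])) collartop (array([490.1, 186. ]), array([493.8, 199.4])) rim (array([488.6, 186.5]), array([493.4, 204.3])) (array([489.1, 188.6]), array([492.8, 202. ]))
(155, 509, 103) (156, 508, 85) (157, 508, 84) (158, 508, 94) (159, 507, 70) (160, 507, 79) (161, 507, 85) (162, 506, 15) (163, 506, 4) (164, 505, 4) (165, 505, 7) (166, 505, 3) (167, 504, 7) (168, 504, 65) (169, 504, 64) (170, 503, 44) (171, 503, 47) (172, 502, 46) (173, 502, 47) (174, 502, 47) (175, 501, 48) (176, 501, 47) (177, 501, 51) (178, 500, 48) (179, 500, 48) (180, 499, 47) (181, 499, 47) (182, 499, 48) (183, 498, 50) (184, 498, 46) (185, 498, 48) (186, 497, 48) (187, 497, 47) (188, 496, 48) (189, 496, 48) (190, 496, 47) (191, 495, 45) (192, 495, 48) (193, 495, 49) (194, 494, 49) (195, 494, 51) (196, 494, 8) (197, 493, 5) (198, 493, 5) (199, 492, 2) (200, 492, 3) (201, 492, 28) (202, 491, 53) (203, 491, 46) (204, 491, 13) (205, 490, 18) (206, 490, 19) (207, 489, 19) (208, 489, 19) (209, 489, 15) (210, 488, 17) (211, 
[... 568 characters left out ...]
  16  12  12  13  62  48]
 [ 99 101 105  42  19  49  76  72  49]
 [100  97 101 106 105 110 110  58  49]
 [ 99  96 101  99 103 102 104  58  48]
 [103 103  95  93  98 100 105  44  50]]
[458 159] [[ 67  65  49  37  18   2   8   4  82]
 [ 63  67  49  19   9  11   9   4 112]
 [ 63  62  46  17   5   9  10  22 107]
 [ 66  64  43  13   8  10   1  29 107]
 [ 66  56  38   7   9   8   6  82 106]
 [ 65  48  34   4  14   7   6 112 115]
 [ 66  48  15  15   3  12  34 109 105]
 [ 64  46  21   8   6   2  81 110 108]
 [ 61  40  57  24   3  12  78 113 106]
 [ 58  54 116  89  63 111 111 108 113]
 [ 58  57 102 112 113 109 109 113 112]
 [ 59  94 108 115 109 109 116 112 115]
 [ 51  82 110 108 116 109 110 107 110]]
```

>>> drive_tool(moves=[{"slide":[-0.03,-0.5,0],"twist":0,"grip":0.2},{"slide":[-0.08,-0.9,0],"twist":0,"grip":0.2},{"slide":[-0.08,-0.95,0],"twist":0,"grip":0.2},{"slide":[-0.08,-0.95,0],"twist":0,"grip":0.2},{"slide":[-0.08,-0.95,0],"twist":0,"grip":0.2},{"slide":[-0.08,-0.95,0],"twist":0,"grip":0.2},{"slide":[-0.08,-0.95,0],"twist":0,"grip":0.2},{"slide":[-0.08,-0.73,0],"twist":0,"grip":0.2},{"slide":[0,0,-0.3],"twist":0,"grip":0.2},{"slide":[0,0,-0.4],"twist":0,"grip":0.2}])

```text
time_s: 25.17
eef_pos: [505.1, -86.9, 193.7]
tcp_rot: [0.998, -0.065, 0.002, 0.0]
contact_force: [0.8, 0.8, -2.7]
finger_gap: 25.6
finger_force: 50.0
```

>>> drive_tool(moves=[{"slide":[0,0,-0.4],"twist":0,"grip":0.2},{"slide":[0,0,-0.25],"twist":0,"grip":0.2},{"slide":[0,0,0],"twist":0,"grip":0.2},{"slide":[0,0,0],"twist":0,"grip":0.2},{"slide":[0,0,0],"twist":0,"grip":0.2},{"slide":[0,0,0],"twist":0,"grip":0.2},{"slide":[0,0,0],"twist":0,"grip":0.2},{"slide":[0,0,0],"twist":0,"grip":0.2},{"slide":[0,0,0],"twist":0,"grip":0.2},{"slide":[0,0,0],"twist":0,"grip":0.2}])

```text
time_s: 26.0
eef_pos: [504.4, -84.0, 166.9]
tcp_rot: [0.998, -0.063, 0.0, 0.0]
contact_force: [0.2, 0.0, -1.5]
finger_gap: 25.3
finger_force: 50.0
```

```bash
python3 meas.py
python3 - <<'E'
from h import *
s=cv2.imread('pics/sm.png');c=cap('scene');p=np.array(ctrl.observe()['eef_pos'])
u=(proj(c,p+[30,-4,-70])).astype(int);o=u-[50,40];print('off',o)
cv2.imwrite('pics/z9.png',cv2.convertScaleAbs(cv2.resize(s[o[1]:o[1]+75,o[0]:o[0]+100],None,fx=8,fy=8,interpolation=cv2.INTER_CUBIC),alpha=1.5))
E
```

```text
[504.3 -84.  166.7] [ 0.5  0.3 -1.2]
10 [183.1 188.3 208.2 212.9] nose-b 29.74 nose-c 24.56 nose-f 4.66
15 [183.5 188.7 210.3 215.7] nose-b 32.12 nose-c 26.97 nose-f 5.33
20 [183.8 188.9 212.1 218.1] nose-b 34.32 nose-c 29.24 nose-f 5.98
25 [183.9 188.9 213.6 220.2] nose-b 36.32 nose-c 31.34 nose-f 6.60
[302.  215.7] [(np.int64(175), 64), (np.int64(176), 64), (np.int64(177), 64), (np.int64(178), 66), (np.int64(179), 64), (np.int64(180), 64), (np.int64(181), 62), (np.int64(182), 65), (np.int64(183), 62), (np.int64(184), 64), (np.int64(185), 67), (np.int64(186), 16), (np.int64(187), 5), (np.int64(188), 4), (np.int64(189), 1), (np.int64(190), 4), (np.int64(191), 12), (np.int64(192), 38), (np.int64(193), 37), (np.int64(194), 33), (np.int64(195), 32), (np.int64(196), 32), (np.int64(197), 39), (np.int64(198), 42), (np.int64(199), 47), (np.int64(200), 46), (np.int64(201), 47), (np.int64(202), 46), (np.int64(203), 48), (np.int64(204), 47), (np.int64(205), 48), (np.int64(206), 45), (np.int64(207), 45), (np.int64(208), 42), (np.int64(209), 40), (np.int64(210), 34), (np.int64(211), 37), (np.int64(212), 36), (np.int64(213), 30), (np.int64(214), 33), (np.int64(215), 34), (np.int64(216), 30), (np.int64(217), 27), (np.int64(218), 33), (np.int64(219), 44), (np.int64(220), 49), (np.int64(221), 54), (np.int64(222), 53), (np.int64(223), 48), (np.int64(224), 116), (np.int64(225), 120), (np.int64(226), 118), (np.int64(227), 96), (np.int64(228), 66)]
off [251 165]
```

View pics/z9.png

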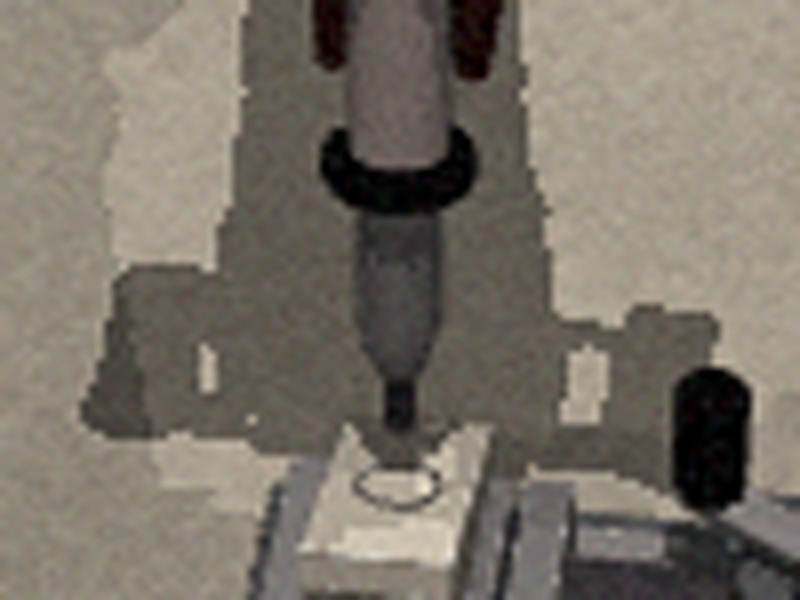

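Run:
```python
from tip import *
s=cap('scene');p=np.array(ctrl.observe()['eef_pos'])
c,T=tip(s,p,217.7,300.5,45,213,218);print(c,T,T-p)
R=plane(s,300.8,225.95,55);n=np.array([-.339,.042,.94]);d=T-R;print(R,d,'along',d@n,'lateral',d-(d@n)*n)
```

```text
300.5311418685121 [552.7 -90.   80.1] [ 48.4  -6.  -86.5]
[553.9 -90.5  55. ] [-1.2  0.5 25.1] along 24.051624512589633 lateral [ 7.  -0.5  2.5]
```

>>> drive_tool(moves=[{"slide":[0.03,-0.004,-0.084],"twist":0,"grip":0.2},{"slide":[0.03,-0.004,-0.084],"twist":0,"grip":0.2},{"slide":[0.03,-0.004,-0.084],"twist":0,"grip":0.2},{"slide":[0.03,-0.004,-0.084],"twist":0,"grip":0.2},{"slide":[0.03,-0.004,-0.084],"twist":0,"grip":0.2},{"slide":[0,0,0],"twist":0,"grip":0.2},{"slide":[0,0,0],"twist":0,"grip":0.2},{"slide":[0,0,0],"twist":0,"grip":0.2},{"slide":[0,0,0],"twist":0,"grip":0.2},{"slide":[0,0,0],"twist":0,"grip":0.2}])

```text
time_s: 27.03
eef_pos: [510.2, -84.8, 150.0]
tcp_rot: [0.998, -0.063, -0.0, 0.0]
contact_force: [-1.4, 0.1, -1.0]
finger_gap: 25.5
finger_force: 50.0
```

Run:
```python
from h import *
s=cap('scene');g=cv2.cvtColor(s['frame'],cv2.COLOR_RGB2GRAY)
for _ in range(4):
    o=ctrl.observe();
print(o['eef_pos'],o['contact_force'],o['torque'])
for r in range(212,234):print(r,g[r,286:318])
```

```text
[510.24026968 -84.75835456 149.97198605] [ 0.07337215 -0.8557005  -1.13413998] [0.04999047 0.25341256 0.03242611]
212 [59 66 57 59 57 60 63 64 61 44 44 44 47 50 44 49 42 46 37 32 62 58 62 59
 63 59 55 62 63 66 64 63]
213 [66 61 55 58 62 61 62 64 61 53 37 42 46 48 47 48 43 45 39 39 61 64 65 62
 62 63 63 63 60 57 58 56]
214 [62 60 61 60 59 60 62 66 65 64 43 42 46 43 51 48 47 45 34 53 65 58 59 64
 60 62 58 66 62 63 65 55]
215 [62 62 64 57 60 61 60 61 64 57 55 42 49 44 50 52 43 42 35 63 61 61 58 60
 69 63 60 61 63 63 63 64]
216 [66 68 67 60 62 63 64 60 65 59 59 43 40 43 45 45 43 34 39 61 59 60 63 61
 58 62 62 66 62 60 62 61]
217 [62 61 65 66 65 63 61 61 53 48 49 39 38 42 46 42 31 27 40 65 67 48 59 61
 61 63 61 56 61 60 62 64]
218 [60 67 60 58 64 67 66 61 50 48 55 38 29 44 38 41 36 35 52 46 58 60 53 49
 95 93 75 62 62 64 62 66]
219 [ 61  61  63  63  64  62  59  62  50  46  51  51  43  32  35  39  30  44
  53  59  49  46  67 117 125 109  62  59  62  61  58  56]
220 [ 63  60  61  63  65  63  58  90  58  52  47  52  35  21  23  14  18  52
  49  51  49  50  48  96 102 103  49  60  64  56  57 
[... 1059 characters left out ...]
  69  67  65  44  82  69]
229 [ 80  77  79  74 115 111 111 109 111 113 108 110 110 115 114 114 110 111
 109 112 108 109 118  58  46  73  63  70  50  19  69  71]
230 [ 78  82  77  92 107 112 117 115 113 111 111 111 113 114 108 111 113 116
 112 113 111 114 119  48  39  64  70  71  28  34  69  68]
231 [ 78  78  77  95 114 109 113 113 110 112 116 113 111 109 112 113 129 134
 134 132 132 131 110  51  48  71  70  75  29  29  65  72]
232 [ 76  80  75 111 113 111 109 109 113 114 129 131 133 135 127 129 132 127
 130 133 135 134  71  46  50  64  72  77  31  45  67  78]
233 [ 77  74 105 120 108 102 110 110 107 130 130 133 133 132 131 133 131 130
 132 129 130 137  62  47  53  69  72  84  29  90  78  79]
```

>>> drive_tool(moves=[{"slide":[0.03,-0.003,0.01],"twist":0,"grip":0.2},{"slide":[0.0085,-0.001,-0.0235],"twist":0,"grip":0.2},{"slide":[0.0085,-0.001,-0.0235],"twist":0,"grip":0.2},{"slide":[0.0085,-0.001,-0.0235],"twist":0,"grip":0.2},{"slide":[0.0085,-0.001,-0.0235],"twist":0,"grip":0.2},{"slide":[0.0085,-0.001,-0.0235],"twist":0,"grip":0.2},{"slide":[0,0,0],"twist":0,"grip":0.2},{"slide":[0,0,0],"twist":0,"grip":0.2},{"slide":[0,0,0],"twist":0,"grip":0.2},{"slide":[0,0,0],"twist":0,"grip":0.2}])

```text
time_s: 27.92
eef_pos: [513.1, -85.1, 145.6]
tcp_rot: [0.998, -0.063, -0.0, 0.0]
contact_force: [-2.7, 0.1, 1.2]
finger_gap: 25.5
finger_force: 50.0
```

>>> drive_tool(moves=[{"slide":[0,0,0],"twist":0,"grip":0.2},{"slide":[0,0,0],"twist":0,"grip":0.2},{"slide":[0,0,0],"twist":0,"grip":0.2},{"slide":[0,0,0],"twist":0,"grip":0.2},{"slide":[0,0,0],"twist":0,"grip":0.2},{"slide":[0,0,0],"twist":0,"grip":0.2},{"slide":[0,0,0],"twist":0,"grip":0.2},{"slide":[0,0,0],"twist":0,"grip":0.2},{"slide":[0,0,0],"twist":0,"grip":0.2},{"slide":[0,0,0],"twist":0,"grip":0.2}])

```text
time_s: 28.75
eef_pos: [513.2, -85.1, 145.6]
tcp_rot: [0.998, -0.063, -0.0, 0.0]
contact_force: [-2.4, 0.1, 1.0]
finger_gap: 25.8
finger_force: 50.0
```

```bash
python3 meas.py | tail -1
python3 - <<'E'
from h import *
s=cv2.imread('pics/sm.png')
cv2.imwrite('pics/z10.png',cv2.convertScaleAbs(cv2.resize(s[180:240,265:345],None,fx=10,fy=10,interpolation=cv2.INTER_CUBIC),alpha=1.6))
F=np.array([ctrl.observe()['contact_force']]);print(F)
E
```

```text
[301.8 225.4] [(np.int64(186), 63), (np.int64(187), 63), (np.int64(188), 64), (np.int64(189), 61), (np.int64(190), 65), (np.int64(191), 65), (np.int64(192), 63), (np.int64(193), 62), (np.int64(194), 64), (np.int64(195), 64), (np.int64(196), 60), (np.int64(197), 5), (np.int64(198), 4), (np.int64(199), 4), (np.int64(200), 3), (np.int64(201), 4), (np.int64(202), 23), (np.int64(203), 37), (np.int64(204), 34), (np.int64(205), 32), (np.int64(206), 35), (np.int64(207), 35), (np.int64(208), 40), (np.int64(209), 49), (np.int64(210), 44), (np.int64(211), 49), (np.int64(212), 45), (np.int64(213), 44), (np.int64(214), 45), (np.int64(215), 44), (np.int64(216), 48), (np.int64(217), 44), (np.int64(218), 41), (np.int64(219), 37), (np.int64(220), 34), (np.int64(221), 37), (np.int64(222), 31), (np.int64(223), 19), (np.int64(224), 29), (np.int64(225), 53), (np.int64(226), 87), (np.int64(227), 97), (np.int64(228), 69), (np.int64(229), 111), (np.int64(230), 111), (np.int64(231), 120), (np.int64(232), 133), (np.int64(233), 131), (np.int64(234), 127), (np.int64(235), 87), (np.int64(236), 85), (np.int64(237), 85), (np.int64(238), 87)]
[[-2.21237935  0.49989132  0.863779  ]]
```

View pics/z10.png

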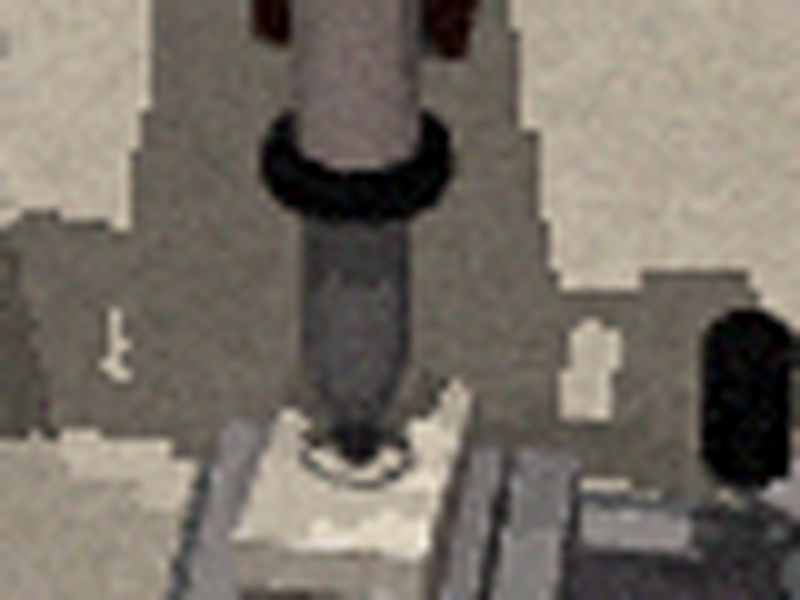

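>>> drive_tool(moves=[{"slide":[-0.035,0.004,-0.013],"twist":0,"grip":0.2},{"slide":[-0.035,0.004,-0.013],"twist":0,"grip":0.2},{"slide":[0,0,0],"twist":0,"grip":0.2},{"slide":[0,0,0],"twist":0,"grip":0.2},{"slide":[0,0,0],"twist":0,"grip":0.2},{"slide":[0,0,0],"twist":0,"grip":0.2},{"slide":[0,0,0],"twist":0,"grip":0.2},{"slide":[0,0,0],"twist":0,"grip":0.2},{"slide":[0,0,0],"twist":0,"grip":0.2},{"slide":[0,0,0],"twist":0,"grip":0.2}])

```text
time_s: 29.68
eef_pos: [510.5, -84.7, 144.6]
tcp_rot: [0.998, -0.063, 0.0, -0.0]
contact_force: [0.9, 0.1, 1.7]
finger_gap: 25.0
finger_force: 50.0
```

```bash
python3 meas.py | sed 's/np.int64//g'
python3 - <<'E'
import cv2
g=cv2.cvtColor(cv2.imread('pics/sm.png'),cv2.COLOR_BGR2GRAY)
for r in range(218,230):print(r,g[r,292:310])
E
```

```text
[510.5 -84.7 144.5] [ 0.5 -0.8  2.2]
10 [193.1 198.2 217.4 221.9] nose-b 28.79 nose-c 23.68 nose-f 4.45
15 [193.5 198.6 219.6 224.7] nose-b 31.18 nose-c 26.09 nose-f 5.12
20 [193.8 198.8 221.4 227.2] nose-b 33.40 nose-c 28.37 nose-f 5.77
25 [193.9 198.9 223.  229.4] nose-b 35.42 nose-c 30.48 nose-f 6.39
[302.  224.7] [((185), 66), ((186), 65), ((187), 64), ((188), 63), ((189), 64), ((190), 67), ((191), 63), ((192), 64), ((193), 65), ((194), 61), ((195), 69), ((196), 27), ((197), 3), ((198), 6), ((199), 3), ((200), 1), ((201), 13), ((202), 37), ((203), 38), ((204), 34), ((205), 36), ((206), 34), ((207), 38), ((208), 45), ((209), 50), ((210), 47), ((211), 47), ((212), 47), ((213), 44), ((214), 45), ((215), 47), ((216), 46), ((217), 46), ((218), 40), ((219), 33), ((220), 36), ((221), 38), ((222), 32), ((223), 18), ((224), 28), ((225), 60), ((226), 96), ((227), 96), ((228), 70), ((229), 113), ((230), 111), ((231), 123), ((232), 133), ((233), 132), ((234), 126), ((235), 85), ((236), 88), ((237), 85)]
218 [61 62 47 51 47 40 40 43 41 45 40 36 33 62 62 54 48 49]
219 [63 56 49 41 47 49 31 39 48 41 29 29 41 53 52 45 48 99]
220 [ 60  94  53  53  48  38  24  36  34  41  37  31  55  49  49  48  52 103]
221 [ 56 112 105 105  54  48  43  41  36  37  34  43  53  51  58 101 102 101]
222 [ 82  98 101 106  57  47  50  22  18  24  20  52  46  64  68 122 122 120]
223 [ 90 101 100 105  55  39  32  18  11  10  19  25  34  60 123 123 124 123]
224 [101 102 100  86  64  57  57  19  13  15  20  49  46  31 116 121 119 121]
225 [110 113 112  68 114 119 120  52  23  22  54 105 104  75  91 121 118 124]
226 [113 111 111  73  63 107 114 115  90  87 102  99  98  52  86 122 125 109]
227 [111 114 117 109  92  65  85  86 113 110 104  73  42  97 128 133 134 124]
228 [110 111 110 116 113 114  88  87  66  60  64  87 113 112 133 135 137  92]
229 [106 111 110 117 112 110 112 117 112 114 113 112 115 110 109 108 115  58]
```

>>> drive_tool(moves=[{"slide":[-0.034,0.004,0.094],"twist":0,"grip":0.2},{"slide":[-0.034,0.004,0.094],"twist":0,"grip":0.2},{"slide":[0.06,-0.007,0.021],"twist":0,"grip":0.2},{"slide":[0.058,-0.007,0.021],"twist":0,"grip":0.2},{"slide":[0,0,0],"twist":0,"grip":0.2},{"slide":[0,0,0],"twist":0,"grip":0.2},{"slide":[0,0,0],"twist":0,"grip":0.2},{"slide":[0,0,0],"twist":0,"grip":0.2},{"slide":[0,0,0],"twist":0,"grip":0.2},{"slide":[0,0,0],"twist":0,"grip":0.2}])

```text
time_s: 30.62
eef_pos: [512.3, -85.0, 153.6]
tcp_rot: [0.998, -0.063, -0.0, 0.0]
contact_force: [0.1, 0.1, -1.0]
finger_gap: 25.4
finger_force: 50.0
```

```bash
python3 meas.py | sed 's/np.int64//g'
python3 - <<'E'
import cv2
g=cv2.cvtColor(cv2.imread('pics/sm.png'),cv2.COLOR_BGR2GRAY)
for r in range(218,230):print(r,g[r,292:310])
E
```

```text
[512.4 -85.  153.7] [-0.  -0.3 -2.3]
10 [190.6 195.8 215.3 219.8] nose-b 29.16 nose-c 24.01 nose-f 4.52
15 [191.  196.2 217.4 222.6] nose-b 31.57 nose-c 26.44 nose-f 5.19
20 [191.3 196.4 219.3 225.1] nose-b 33.79 nose-c 28.72 nose-f 5.85
25 [191.4 196.4 220.8 227.3] nose-b 35.82 nose-c 30.84 nose-f 6.47
[301.7 222.6] [((183), 68), ((184), 64), ((185), 63), ((186), 64), ((187), 64), ((188), 63), ((189), 64), ((190), 62), ((191), 62), ((192), 64), ((193), 51), ((194), 0), ((195), 3), ((196), 3), ((197), 7), ((198), 2), ((199), 31), ((200), 39), ((201), 33), ((202), 34), ((203), 36), ((204), 32), ((205), 41), ((206), 48), ((207), 46), ((208), 48), ((209), 48), ((210), 46), ((211), 45), ((212), 44), ((213), 43), ((214), 45), ((215), 43), ((216), 38), ((217), 37), ((218), 39), ((219), 38), ((220), 31), ((221), 30), ((222), 33), ((223), 19), ((224), 31), ((225), 52), ((226), 87), ((227), 96), ((228), 70), ((229), 113), ((230), 111), ((231), 117), ((232), 132), ((233), 132), ((234), 128), ((235), 87)]
218 [64 60 53 51 49 41 37 39 38 39 32 46 46 50 57 62 44 67]
219 [ 59  56  51  51  50  53  43  34  38  31  28  55  49  51  59  48  44 100]
220 [67 56 46 49 49 52 32 21  7 20 27 47 53 52 46 45 46 97]
221 [ 59 113 106  59  48  51  38  19   9  16  25  50  50  50  48 102 104 102]
222 [ 82 102  98 108  58  50  32  20  18  18  31  49  64  64 123 127 105 100]
223 [ 89 102 105 105  55  40  13  13   9  12  19  27  47  62 121 123 121 101]
224 [101 101 103  81  61  54  33  19  19  22  22  49  56  43 119 123 123 101]
225 [112 101 100  61 112 110 110  41  16  15  37 104 124  73  93 120 122 102]
226 [117 112 115  74  56 107 114 121  50  53 105 102 124  57  84 122 102 107]
227 [109 112 109 116  90  65  82  88 113 118 102  68  51  94 127 122 111 114]
228 [108 114 113 114 113 111  90  93  69  60  67  84 132 135 134 134 117  90]
229 [111 107 113 114 113 112 114 112 117 113 113 113 111 112 111 128 139  65]
```

>>> drive_tool(moves=[{"slide":[-0.047,0.006,-0.017],"twist":0,"grip":0.2},{"slide":[0,0,0],"twist":0,"grip":0.2},{"slide":[0.016,-0.002,-0.047],"twist":0,"grip":0.2},{"slide":[0.016,-0.002,-0.047],"twist":0,"grip":0.2},{"slide":[0.016,-0.002,-0.047],"twist":0,"grip":0.2},{"slide":[0.016,-0.002,-0.047],"twist":0,"grip":0.2},{"slide":[0,0,0],"twist":0,"grip":0.2},{"slide":[0,0,0],"twist":0,"grip":0.2},{"slide":[0,0,0],"twist":0,"grip":0.2},{"slide":[0,0,0],"twist":0,"grip":0.2}])

```text
time_s: 31.55
eef_pos: [513.1, -85.1, 145.6]
tcp_rot: [0.998, -0.063, 0.0, 0.0]
contact_force: [-1.4, -0.4, 1.6]
finger_gap: 25.3
finger_force: 50.0
```

>>> drive_tool(moves=[{"slide":[0,0,0],"twist":0,"grip":0.2},{"slide":[0,0,0],"twist":0,"grip":0.2},{"slide":[0,0,0],"twist":0,"grip":0.2},{"slide":[0,0,0],"twist":0,"grip":0.2},{"slide":[0,0,0],"twist":0,"grip":0.2},{"slide":[0,0,0],"twist":0,"grip":0.2},{"slide":[0,0,0],"twist":0,"grip":0.2},{"slide":[0,0,0],"twist":0,"grip":0.2},{"slide":[0,0,0],"twist":0,"grip":0.2},{"slide":[0,0,0],"twist":0,"grip":0.2}])

```text
time_s: 32.38
eef_pos: [513.1, -85.1, 145.5]
tcp_rot: [0.998, -0.063, 0.0, 0.0]
contact_force: [-1.5, -0.4, 1.2]
finger_gap: 25.1
finger_force: 50.0
```

```bash
python3 meas.py | sed 's/np.int64//g'
python3 - <<'E'
import cv2
g=cv2.cvtColor(cv2.imread('pics/sm.png'),cv2.COLOR_BGR2GRAY)
for r in range(218,230):print(r,g[r,292:310])
E
```

```text
[513.1 -85.1 145.5] [-1.3 -0.1  0.7]
10 [193.7 198.8 218.1 222.5] nose-b 28.82 nose-c 23.70 nose-f 4.45
15 [194.1 199.2 220.2 225.4] nose-b 31.22 nose-c 26.12 nose-f 5.12
20 [194.4 199.5 222.1 227.9] nose-b 33.45 nose-c 28.40 nose-f 5.77
25 [194.6 199.5 223.6 230. ] nose-b 35.48 nose-c 30.53 nose-f 6.40
[301.8 225.4] [((186), 64), ((187), 63), ((188), 62), ((189), 62), ((190), 63), ((191), 64), ((192), 65), ((193), 65), ((194), 64), ((195), 64), ((196), 60), ((197), 5), ((198), 5), ((199), 8), ((200), 4), ((201), 1), ((202), 21), ((203), 36), ((204), 37), ((205), 37), ((206), 33), ((207), 35), ((208), 39), ((209), 46), ((210), 48), ((211), 50), ((212), 45), ((213), 47), ((214), 46), ((215), 47), ((216), 45), ((217), 45), ((218), 44), ((219), 37), ((220), 34), ((221), 36), ((222), 33), ((223), 21), ((224), 31), ((225), 51), ((226), 88), ((227), 98), ((228), 70), ((229), 113), ((230), 110), ((231), 116), ((232), 133), ((233), 133), ((234), 127), ((235), 84), ((236), 87), ((237), 88), ((238), 86)]
218 [63 65 55 50 49 41 41 42 48 45 45 41 35 57 60 54 45 48]
219 [ 60  54  50  47  45  30  37  43  39  43  38  31  46  57  54  47  46 105]
220 [ 63  58  47  45  51  43  39  40  43  38  29  36  50  48  43  43  45 100]
221 [ 57 116  62  57  48  54  34  41  33  38  25  44  48  51  52  50 100  98]
222 [ 81 102 104 105  58  51  36  33  29  25  24  51  49  69 124 122 122 102]
223 [ 92 101 102  48  46  34  16  15  20  19  20  25  38  61 122 122 122 123]
224 [ 97  98 103  83  35  50  44  18  18  16  24  53  57  29 119 123 118 120]
225 [116  98 102  58 116 109  86  32  20  12  37 105 109  72  90 121 121 104]
226 [114 117 113  69  61 106 117  91  44  58 105 101  99  51  86 121 120 111]
227 [107 109 112 112  89  68  81  89 115 114 109  70  39  97 122 134 120 118]
228 [114 108 111 108 114 116  87  89  66  66  61  82 112 132 135 133 135  94]
229 [106 110 109 112 111 112 113 116 116 111 114 115 111 110 111 111 115  58]
```

```bash
python3 -c "
from rig import ctrl
print(ctrl.finish_job())"
```

```text
the job is handed in; nothing more can be done
None
```

I handed the job in with the sample clamped (crank about 3.66 rad) and the middle probe held in the ring. The nose tip is about 2 to 3 mm from centre and pressed in about 5 mm at roughly 3 N. I estimate the probe's axis at 4° ± 2° from the face's normal, against the 8° limit, and the judging result was not shown. The two spare probes fell over along the way for reasons I did not establish. The arm's path was not planned near the bottle, mouse or rack, but I did not re-check them at the end.

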